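Nip up the mould clamp with the tommy bar

ROBOT

A 6-joint arm with a two-finger parallel gripper is mounted at the origin on the work surface. World frame = base frame: x ahead of the robot, y to its left, z up, the work surface at z = 0. Lengths are in mm, angles in rad, forces in N, time in s.
With the tool pointing down it reaches from about 325 to 750 mm from the base axis. Payload 7.6 kg.
Tool frame: the origin (TCP) lies at the very end of the fingers, on their centre line; the grasp point (between the pads) lies 19 mm behind it (r.grip_depth is the distance from the TCP to the grasp point, in mm); z points along the fingers, y is the direction in which the jaws open and shut (so a half turn about z gives the same grasp; the last joint's range is limited). The gripper opens to 85 mm and grips with 20 to 120 N. Pads are 22 mm wide; open, the fingers measure 114 mm over their backs; the gripper's body (76 mm by 85 mm) begins 54 mm behind the grasp point. The pads swing forward as they close: fully open they stand 13 mm farther back than shut.
Start: joints at [-1.208, 0.052, 1.401, -0, 1.689, -0.07], TCP at [220.219, -476.602, 231.323] pointing down, gripper open.
Joint ranges: [-2.9, 2.9], [-0.91, 2.17], [0.12, 2.37], [-1.06, 4.2], [0.26, 2.73], [-2.93, 2.93]. Speed limits (rad/s): [2.57, 2.57, 3.01, 3.14, 3.14, 3.14].

INTERFACE

Orientations are given as a 3x3 rotation matrix whose columns are the frame's x, y, z axes.
In Python, from cell import status, imaging, r, models gives the robot as it stands.
- The arm moves only by the tool drive_tool, never from a script. Its argument "targets" is text: rows parted by semicolons, each of 6 numbers parted by spaces: the shift along the world's x, y, z in m, then the turn, a rotation vector about the world's x, y, z in units of 5 degrees (1.0 is 5 degrees). In form: tx ty tz rx ry rz; .... A call has exactly 5 rows; each row shifts and turns the commanded pose from where the row before left it; what a row does not reach is not made up. A row lasts 1/10 s, in which the tool goes at most 50 mm and 8.59 degrees, less where a joint would pass 70% of its speed; a pose out of reach is approached as far as the arm can. A call is refused whole if a number of a shift passes 0.05 or a number of a turn 1, either way. A call with a gripper value outside its range is refused whole. "gripper" is the finger opening in m, from 0 to 0.0854, set as the call begins (left out, the last holds). The fingers move at their own pace and stop on an object; "squeeze" is the grip in N (left out, the last holds). Time passes only in rows, so rows that do not move let the fingers close, or fill a call up. It gives the time, the measured TCP pose, the force and the opening at its end, in the units of the state.
- status.get_state(): the state, without advancing time (a new reading comes with each control period).
- imaging.get_image(name): name is "scene" or "top" or "wrist"; returns the picture (420x560x3 uint8, blue, green, red); there is no depth.
- imaging.camera_model(name): a dict with "mtx" (3x3 intrinsics, pixels), "dist_coeffs" ([k1, k2, p1, p2, k3] as OpenCV has them; the pictures are not rectified), "R" (3x3) and "t" (3): a world point X has camera coordinates R X + t. Camera axes: x right, y down, z forward; pixel columns grow to the right and rows downward; lengths in mm; the calibration is good to about 2 mm. A picture is of the moment at which its call begins: read the wrist's pose just before it. camera_model takes no time and is no camera call; for the wrist camera it gives the pose at the moment of the call.
- r.close_job(): hands the job in, once; it reports no verdict.
Trained networks look in the newest picture that a camera, given by its name, has taken for a name from the list of things; names that differ only in an ending like _2 or _b are one class to them, and where a whole thing is asked for, a point or a joint stands for the part that bears it (a point fixed in the world has none). Each returns a list of dicts, best first, with "score" (0 to 1); they miss things now and then, are a little off and sometimes report something else, mostly with a low value. They report only what shows in the picture. A call takes as long as a camera call. They do not tell look-alikes from the thing itself.
- models.spot_in(label, camera): "at" ([x, y, z] in mm, in the coordinates of the camera as it stood for that picture, good to about 4 mm: the middle of the surface that is visible of it).
The state is a dict: "t": time; "joints": joint angles; "qd": joint speeds; "joint_torque": joint torques, N m; "position": TCP position; "orientation": TCP orientation; "wrist_force": force on the tool from outside, world axes, zero at the start; "ft_torque": the same for the moment, N m; "width": finger opening in mm.
Only numpy, scipy, OpenCV 4.12 (cv2) and the standard library are available. Lean on these libraries where they do the work, as an engineer would, in place of code of your own. Each camera call takes 0.05 s, during which the arm holds its last target. There are 200 camera calls.

TASK

Take the tommy bar out of its wooden cradle and tighten the steel collar of the mould clamp with it, clockwise seen from above, moving the bar from hole to hole. Once you feel the collar go stiff, turn it on by just under half a hole spacing and stop: any less leaves it loose, much more crushes the mould. Lay the bar back in its cradle as you found it, without forcing anything or shifting the other things on the bench.

Things in the scene. Friction and masses are not known exactly. Their poses are not given: they have to be found in the camera images.
- press: Mould clamp fixed to the bench: steel base 170 x 190 x 15 mm, aluminium mould block 100 x 100 mm, a threaded post (26 mm dia, top at 150 mm) in the middle and two pillars (16 mm dia, tops at 120 mm) at x -25, y +-66 mm. Origin on the post's axis at bench level, z up; -x faces the robot, more or less. The bar swings about 55 degrees either side of -x before it meets a pillar
- collar_mid (a point): Centre of the threaded steel collar, on the post's axis at mid height of its holes, about 100 mm over the bench. Collar 84 mm dia, 30 mm high, too wide to grip; z up. Six radial holes every 60 degrees, 14 mm square, 26 mm deep (mouth at radius 42, bottom at radius 16 mm), one along this frame's +x; a dark line on the top face marks each
- collar_top (a point): Centre of the collar's top face, 15 mm above collar_mid. The collar tightens clockwise from above and sinks 1.6 mm per radian. It turns freely (under 1 N at the bar's handle) for 1.9 to 2.9 rad, different each time and not to be seen from its height or angle; then it goes stiff: a steady 5 to 12 N at the handle, with no hard stop after it. It stays where it is left
- plate_rim (a point): Point on the -x rim of the top face of the round steel pressure plate (94 mm dia, 10 mm thick, top face at about 73.5 mm) beneath the collar. It does not move until the collar is tight; then it is squeezed down 1.6 mm per radian of further turning, and stays there
- bar: Tommy bar, 120 g: square black handle 70 mm long and 20 mm wide and high, and a steel pin of 10 mm diameter with a round end reaching out of it. Origin at the centre of the handle, +x along the pin. It starts lying level in the cradle, axis 50 mm over the bench
- bar_tip (a point): End of the bar's pin, on its axis, 105 mm from the middle of the handle (the pin stands out 70 mm from the handle)
- cradle: Wooden cradle fixed to the bench, 150 x 50 mm, with two open-topped saddles for the bar: under the handle's rear end (26 mm wide, 28 mm behind the handle's middle) and under the pin (16 mm wide, 70 mm ahead of it); saddle walls 60 to 65 mm high. Origin at bench level below the middle of the handle of a bar lying in it, +x along the pin
- cradle_seat (a point): Where the middle of the bar's handle belongs in the cradle: 50 mm over the bench, +x along the pin
- partsbox: White divided parts tray, 150 x 100 x 35 mm, fixed; bystander. Origin under its centre
- dropper1: Small brown dropper bottle, 28 mm dia, 60 mm high; bystander. Origin under its centre
- dropper2: Small brown dropper bottle, 28 mm dia, 60 mm high; bystander. Origin under its centre
- dish: White dish, 90 mm dia, 16 mm high; bystander. Origin under its centre
- squeeze: White squeeze bottle, 64 mm dia, 120 mm high; bystander. Origin under its centre
- jar: Jar, 60 mm dia, 55 mm high; bystander. Origin under its centre
- driver: Screwdriver, 160 mm long, lying; bystander
- carton: White carton, 90 x 60 x 70 mm; bystander. Origin under its centre
Not all that is in view belongs to the job. Several things have the shape of the bar; the one meant has the colours described above.

How it is judged:
By the outcome, as a careful person would: the job done as asked, in the order asked, and still so for the second after the job is handed in, with the robot touching nothing.
It also fails if it takes over 72 s, if anything falls off the work surface, if the arm or the gripper's body presses on something with over 40 N, if the wrist force passes 120 N, or if a joint passes its speed limit or range.

## Working session

There is one attempt and no reset: what is moved stays moved. The work goes in short steps, Python scripts to look and compute and a tool call to move; the robot and the scene stay as the last step left them, time stands still between calls to the robot, and variables do not carry over. Pictures are saved under pics/ and viewed, about 8 in all and at most 12, crops included, and the job is handed in when it is done.

Besides the shell and the picture viewer there is one more tool, called after "Call:" as name(argument=value, ...), one argument or row to a line, values as JSON. drive_tool: Moves the arm, as the interface text tells. Its arguments: {"type":"object","properties":{"targets":{"type":"string"},"gripper":{"type":"number"},"squeeze":{"type":"number"}},"required":["targets"]}

```bash
ls; mkdir -p pics; cat > h.py <<'E'
from cell import status, imaging, r, models
import numpy as np, cv2
def snap(n,f=None):
    im=imaging.get_image(n)
    if f: cv2.imwrite('pics/'+f,im)
    return im
def world(n,p):
    c=imaging.camera_model(n); return np.array(c['R']).T@(np.array(p)-np.array(c['t']))
def pix(n,X):
    c=imaging.camera_model(n)
    q,_=cv2.projectPoints(np.array(X,float).reshape(-1,3),cv2.Rodrigues(np.array(c['R']))[0],np.array(c['t'],float),np.array(c['mtx']),np.array(c['dist_coeffs']));return q.reshape(-1,2)
def ray(n,uv,z):
    c=imaging.camera_model(n);R=np.array(c['R']);t=np.array(c['t'])
    p=cv2.undistortPoints(np.array(uv,float).reshape(-1,1,2),np.array(c['mtx']),np.array(c['dist_coeffs'])).reshape(-1,2)
    C=-R.T@t;d=np.c_[p,np.ones(len(p))]@R
    return C+d*((z-C[2])/d[:,2])[:,None]
E
python3 - <<'E'
from h import *
np.set_printoptions(precision=1,suppress=True)
a=snap('top','top1.png')
for l in ['press','collar_top','collar_mid','plate_rim','bar','bar_tip','cradle','squeeze','jar','carton','dropper1','dish','partsbox','driver']:
    for d in models.spot_in(l,'top')[:4]:
        w=world('top',d['at']);print(l,round(d['score'],2),w,pix('top',w)[0])
b=snap('scene','scene1.png')
cv2.imwrite('pics/both.png',cv2.resize(np.vstack([a,b]),(800,1200))[:, :])
for l in ['bar','bar_tip','collar_top','cradle']:
    for d in models.spot_in(l,'scene')[:4]:
        w=world('scene',d['at']);print('S',l,round(d['score'],2),w,pix('scene',w)[0])
print(status.get_state())
E
```

```text
pics
press 0.63 [571.7 -13.1  18. ] [265.3 194. ]
press 0.59 [ 633.6 -467.8   71.3] [410.3 168.7]
press 0.37 [573.8 -14.  109.9] [264.8 189.3]
collar_top 0.72 [577.   -8.4 112.8] [262.8 188.1]
collar_mid 0.85 [575.9  -8.3 114.7] [262.8 188.4]
plate_rim 0.57 [574.3 -13.7 112.8] [264.6 189. ]
bar 0.59 [326.3 189.3  19.2] [202.6 273.1]
bar 0.58 [526.5 413.9  16.7] [132.7 211.4]
bar 0.56 [537.  279.9  58.2] [171.  205.7]
bar 0.25 [733.6 288.7  78.5] [166.9 142.4]
bar_tip 0.76 [540.1 274.8  58.6] [172.5 204.7]
bar_tip 0.7 [528.4 414.3  18.1] [132.4 210.7]
bar_tip 0.65 [323.5 187.   25.8] [203. 274.]
cradle 0.69 [540.5 273.9   8.1] [176.3 206.3]
squeeze 0.63 [731.  290.9  78.6] [166.2 143.2]
jar 0.83 [ 695.7 -253.2   52.4] [340.4 151.7]
carton 0.94 [ 633.2 -468.3   69. ] [410.3 169. ]
dish 0.56 [769.   45.   10.4] [246.2 134.6]
partsbox 0.71 [ 462.5 -253.9    1.7] [341.4 226.7]
driver 0.82 [278.7 342.   20.5] [154.6 289.1]
S bar 0.86 [533.2 414.8  20.2] [382.2 370.8]
S bar 0.82 [541.6 285.4  60.2] [348.5 315.4]
S bar 0.72 [325.8 185.8  13.9] [396.8 254.2]
S bar_tip 0.64 [531.4 418.   21.6] [383.8 371.5]
S bar_tip 0.57 [544.8 283.3  60. ] [346.8 315.2]
S collar_top 0.92 [592.7  -1.8 113.3] [269.2 218.3]
S cradle 0.77 [557.7 288.1  11.8] [340.9 328.4]
{'t': 1.0, 'joints': array([-1.2,  0.1,  1.4,  0. ,  1.7, -0.1]), 'qd': array([-0.,  0.,  0., -0., -0.,  0.]), 'joint_torque': array([  0. , -38.2, -36. ,   0. ,   0. ,   0. ]), 'position': array([ 220.2, -476.6,  231.3]), 'orientation': array([[ 0.9,  0.4,  0. ],
       [ 0.4, -0.9, -0. ],
       [-0. ,  0. , -1. ]]), 'wrist_force': array([ 0.3,  0.1, -0.5]), 'ft_torque': array([-0.,  0., -0.]), 'width': 85.64422863533525}
```

View pics/top1.png

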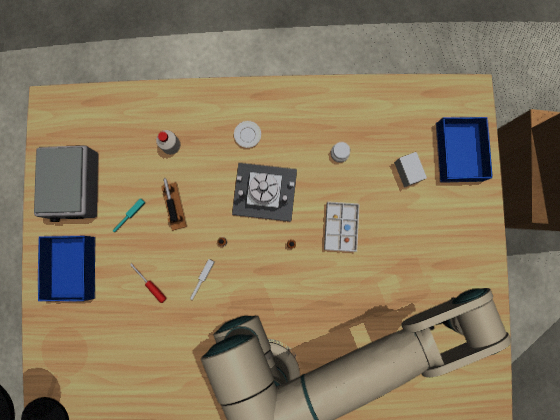

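View pics/scene1.png

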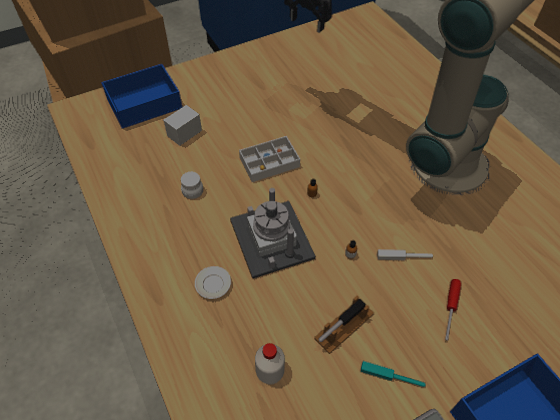

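Candidates for the bar (top picture): black handle in the wooden cradle (172,208), teal tool (130,215), white tool (203,275), red screwdriver (150,285). Only the one at (172,208) has a black handle with a steel pin, so I choose that one. I'll check it in a close wrist view.

Call:
drive_tool(
  targets="0.014 0.038 0.004 0 0 -0.12;0.014 0.038 0.004 0 0 -0.12;0.014 0.038 0.004 0 0 -0.12;0.014 0.038 0.004 0 0 -0.12;0.014 0.038 0.004 0 0 -0.12",
  gripper=0.05,
)

```text
t: 1.5
position: [290.4, -285.1, 251.6]
orientation: [[0.929, 0.37, 0.0], [0.37, -0.929, -0.0], [0.0, 0.0, -1.0]]
wrist_force: [1.4, -0.6, 1.4]
width: 50.0
```

Call:
drive_tool(
  targets="0.014 0.038 0.004 0 0 -0.12;0.014 0.038 0.004 0 0 -0.12;0.014 0.038 0.004 0 0 -0.12;0.014 0.038 0.004 0 0 -0.12;0.014 0.038 0.004 0 0 -0.12",
)

```text
t: 2.0
position: [360.4, -95.0, 271.8]
orientation: [[0.947, 0.322, 0.001], [0.322, -0.947, -0.0], [0.001, 0.001, -1.0]]
wrist_force: [0.3, -0.4, 0.6]
width: 50.2
```

Call:
drive_tool(
  targets="0.014 0.038 0.004 0 0 -0.12;0.014 0.038 0.004 0 0 -0.12;0.014 0.038 0.004 0 0 -0.12;0.014 0.038 0.004 0 0 -0.12;0.014 0.038 0.004 0 0 -0.12",
)

```text
t: 2.5
position: [430.5, 95.2, 291.7]
orientation: [[0.962, 0.272, 0.001], [0.272, -0.962, -0.0], [0.001, 0.0, -1.0]]
wrist_force: [0.5, -1.5, 0.7]
width: 49.8
```

```bash
python3 - <<'E'
from h import *
np.set_printoptions(precision=2,suppress=True)
s=status.get_state();print(s['position'],s['orientation'],s['joints'])
c=imaging.camera_model('wrist');R=np.array(c['R']);print(-R.T@np.array(c['t'])-s['position'],R,c['mtx'])
snap('wrist','w1.png')
for l in ['bar','bar_tip','cradle','collar_top','press','plate_rim']:
    for d in models.spot_in(l,'wrist')[:3]:
        w=world('wrist',d['at']);print(l,round(d['score'],2),w,pix('wrist',w)[0])
E
```

```text
[430.47  95.19 291.69] [[ 0.96  0.27  0.  ]
 [ 0.27 -0.96 -0.  ]
 [ 0.    0.   -1.  ]] [ 0.13 -0.19  1.52 -0.    1.82  1.43]
[ 76.15  21.96 142.26] [[ 0.27 -0.96 -0.  ]
 [-0.92 -0.26  0.31]
 [-0.3  -0.08 -0.95]] [[333.46   0.   285.26]
 [  0.   333.46 210.52]
 [  0.     0.     1.  ]]
bar 0.86 [525.44 278.76  55.88] [140.17  37.65]
bar 0.62 [515.97 422.7   12.88] [25.7  13.99]
bar 0.56 [329.98 181.86  20.09] [203.13 223.24]
bar_tip 0.93 [531.35 273.06  60.25] [142.61  31.19]
bar_tip 0.88 [329.47 183.79  22.39] [199.73 223.17]
bar_tip 0.61 [519.84 419.25  18.42] [22.88  8.88]
cradle 0.7 [518.63 262.18   9.18] [167.05  54.37]
cradle 0.65 [281.15 344.06  19.63] [ 72.98 224.14]
collar_top 0.81 [578.1    3.56 113.26] [430.36  54.68]
press 0.62 [561.94   3.27  64.02] [404.05  77.47]
plate_rim 0.67 [573.33   0.45 111.05] [429.46  61.36]
```

View pics/w1.png

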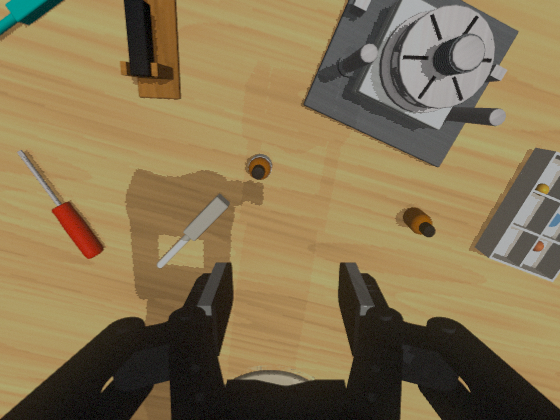

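The wrist view shows the black-handled bar in the wooden cradle at (140,38), with its pin pointing up the image. The press is at (430,60), the white tool at (195,230) and the red driver at (65,215). The choice is confirmed, so I'm moving closer.

Call:
drive_tool(
  targets="0.011 0.035 -0.015 0 0 -0.2;0.011 0.035 -0.015 0 0 -0.2;0.011 0.035 -0.015 0 0 -0.2;0.011 0.035 -0.015 0 0 -0.2;0.011 0.035 -0.015 0 0 -0.2",
)

```text
t: 3.35
position: [485.8, 268.5, 216.0]
orientation: [[0.983, 0.185, 0.001], [0.185, -0.983, -0.0], [0.001, 0.0, -1.0]]
wrist_force: [0.4, -0.2, 0.3]
width: 50.0
```

```bash
python3 - <<'E'
from h import *
np.set_printoptions(precision=2,suppress=True)
s=status.get_state();print(s['position'],s['orientation'][:,0])
snap('wrist','w2.png')
for l in ['bar','bar_tip','cradle']:
    for d in models.spot_in(l,'wrist')[:2]:
        w=world('wrist',d['at']);print(l,round(d['score'],2),w,pix('wrist',w)[0])
E
```

```text
[485.84 268.51 215.97] [0.98 0.18 0.  ]
bar 0.76 [316.53 188.09  11.88] [325.63 324.44]
bar 0.69 [524.85 416.11  11.42] [147.9  113.65]
bar_tip 0.85 [550.46 285.35  58.96] [280.6  115.28]
bar_tip 0.75 [317.08 193.33  14.76] [320.47 324.37]
cradle 0.92 [562.44 279.57   5.66] [288.35 102.53]
```

View pics/w2.png

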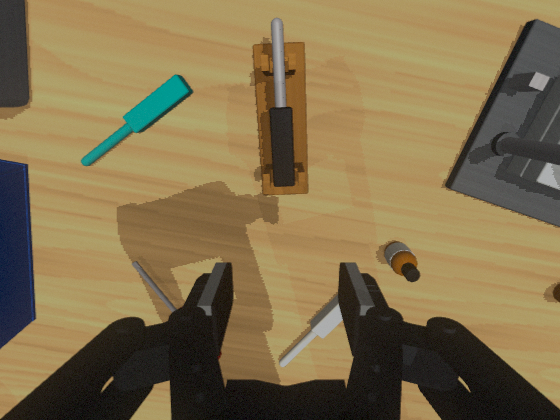

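```bash
python3 - <<'E'
from h import *
np.set_printoptions(precision=2,suppress=True)
a=cv2.imread('pics/w2.png')[0:210,210:350];cv2.imwrite('pics/w2c.png',cv2.resize(a,None,fx=4,fy=4)[:,:][:840])
cv2.imwrite('pics/w2c.png',cv2.resize(a[10:160],None,fx=4,fy=4,interpolation=cv2.INTER_CUBIC))
print(ray('wrist',[[281.5,107],[283.5,185]],60),ray('wrist',[[277.5,20],[279,60],[281,104]],52))
g=cv2.cvtColor(cv2.imread('pics/w2.png'),cv2.COLOR_BGR2GRAY)
for v in (115,130,150,170,182): print(v,g[v,262:305])
E
```

```text
[[557.92 285.14  60.  ]
 [491.09 270.87  60.  ]] [[623.53 300.7   52.  ]
 [594.47 294.14  52.  ]
 [560.16 286.08  52.  ]]
115 [ 75  71  75  76  72  70  68  50  35  40  47  40  45  40  44  43  40  44
  44  46  45  47  40  47  45  43  47  46  49  39  63 101  98  98  99 102
 101 101 100  98  99  99 100]
130 [ 71  72  69  72  73  71  73  66  39  35  37  41  39  40  40  40  42  45
  39  43  43  46  43  43  46  46  48  50  45  39  36  72  94  93  97  99
 103 102  98  99  94  96  97]
150 [92 66 75 74 74 74 71 72 69 56 32 33 40 42 41 43 41 43 37 44 43 45 44 45
 41 44 48 40 48 40 37 47 83 93 93 94 97 99 96 95 94 95 97]
170 [ 63  66  54  56  54  55  54  53  59  72  66  31  39  41  44  44  42  41
  45  39  38  40  44  42  42  40  45  42  46  47  43  28  48  86 107  87
  57  50  56  56  58  62  77]
182 [ 82 102 111 109 108 111 111 102  64  73  87  56  34  40  41  44  45  42
  44  43  44  41  45  48  42  36  42  44  40  40  43  42  56  92 102 100
  83 104 105 102 102 103 101]
```

Call:
drive_tool(
  targets="0.008 0.002 -0.021 0 0 0.08;0.008 0.002 -0.021 0 0 0.08;0.008 0.002 -0.021 0 0 0.08;0.008 0.002 -0.021 0 0 0.08;0.007 0.0015 -0.021 0 0 0.08",
)

```text
t: 4.05
position: [525.4, 276.2, 112.3]
orientation: [[0.976, 0.22, 0.002], [0.22, -0.976, 0.001], [0.003, -0.0, -1.0]]
wrist_force: [0.5, -0.4, 1.5]
width: 50.2
```

Call:
drive_tool(
  targets="0 0 -0.02 0 0 0;0 0 -0.02 0 0 0;0 0 -0.018 0 0 0;0 0 -0.012 0 0 0;0 0 -0.008 0 0 0",
)

```text
t: 4.55
position: [524.6, 276.8, 33.5]
orientation: [[0.975, 0.22, 0.001], [0.22, -0.975, 0.0], [0.001, 0.0, -1.0]]
wrist_force: [-0.1, 0.3, -0.5]
width: 50.0
```

Call:
drive_tool(
  targets="0 0 0 0 0 0;0 0 0 0 0 0;0 0 0 0 0 0;0 0 0 0 0 0;0 0 0 0 0 0",
  gripper=0.01,
  squeeze=50,
)

```text
t: 5.05
position: [524.9, 278.1, 34.6]
orientation: [[0.975, 0.222, 0.002], [0.222, -0.975, 0.001], [0.002, -0.0, -1.0]]
wrist_force: [-0.3, -1.3, 5.8]
width: 19.2
```

Call:
drive_tool(
  targets="0 0 0.01 0 0 0;0 0 0.02 0 0 0;0 0 0.025 0 0 0;0 0 0.025 0 0 0;0 0 0.025 0 0 0",
)

```text
t: 5.55
position: [523.8, 277.9, 139.4]
orientation: [[0.975, 0.222, -0.001], [0.222, -0.975, -0.0], [-0.001, -0.0, -1.0]]
wrist_force: [-0.3, 1.3, -1.4]
width: 19.0
```

Call:
drive_tool(
  targets="-0.003 -0.024 0.008 0 0 -0.26;-0.003 -0.024 0.008 0 0 -0.26;-0.003 -0.024 0.008 0 0 -0.26;-0.003 -0.024 0.008 0 0 -0.26;-0.003 -0.024 0.008 0 0 -0.26",
)

```text
t: 6.05
position: [508.7, 157.0, 178.8]
orientation: [[0.994, 0.109, -0.001], [0.109, -0.994, -0.0], [-0.001, 0.0, -1.0]]
wrist_force: [1.0, 0.4, -1.0]
width: 19.0
```

Call:
drive_tool(
  targets="-0.004 -0.024 0.008 0 0 -0.26;-0.004 -0.024 0.008 0 0 -0.26;-0.004 -0.024 0.008 0 0 -0.26;-0.004 -0.024 0.008 0 0 -0.26;-0.004 -0.024 0.008 0 0 -0.26",
)

```text
t: 6.55
position: [488.6, 37.1, 218.8]
orientation: [[1.0, -0.004, -0.0], [-0.004, -1.0, 0.0], [-0.0, -0.0, -1.0]]
wrist_force: [0.2, 0.4, -1.2]
width: 19.3
```

```bash
python3 - <<'E'
from h import *
np.set_printoptions(precision=2,suppress=True)
snap('wrist')
s=status.get_state();print(s['position'],s['orientation'][:,0],s['wrist_force'])
a=snap('wrist','w3.png')
for l in ['bar','bar_tip','collar_top','collar_mid','plate_rim','press']:
    for d in models.spot_in(l,'wrist')[:2]:
        w=world('wrist',d['at']);print(l,round(d['score'],2),w,pix('wrist',w)[0])
E
```

```text
[488.87  34.29 220.44] [ 1.   -0.01  0.  ] [ 0.91 -3.29  0.6 ]
bar 0.78 [349.8  170.61  18.19] [173.7  296.96]
bar 0.75 [521.41  37.87 239.1 ] [283.99 227.6 ]
bar_tip 0.93 [523.73  39.36 241.26] [282.12 224.4 ]
bar_tip 0.88 [349.44 175.24  21.2 ] [169.34 298.55]
collar_top 0.81 [587.13   0.03 108.  ] [340.19  72.83]
collar_top 0.73 [425.4  124.91  33.98] [204.8  243.05]
collar_mid 0.89 [583.81  -4.67 102.3 ] [345.72  78.34]
plate_rim 0.56 [583.86  -1.97 108.73] [343.62  77.69]
plate_rim 0.16 [541.67 284.18   4.47] [ 49.28 128.94]
press 0.72 [579.36  -4.61  45.91] [334.58  87.91]
press 0.55 [585.79  -4.09 104.63] [345.76  75.17]
```

View pics/w3.png

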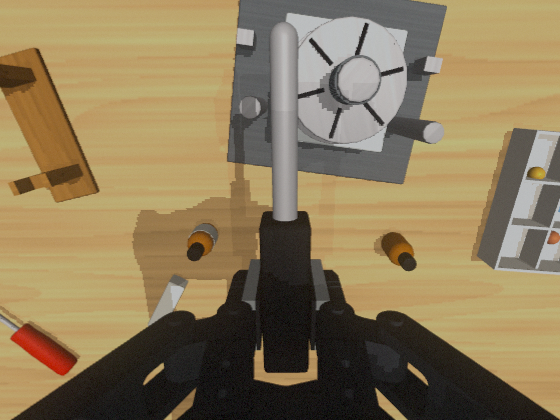

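```bash
python3 - <<'E'
from h import *
np.set_printoptions(precision=2,suppress=True)
P=ray('wrist',[[250,106],[433,132]],120);print('pillars',P)
d=P[0]-P[1];u=d[:2]/np.linalg.norm(d);yaw=np.arctan2(-u[0],u[1]);print('len',np.linalg.norm(d),'press yaw',np.degrees(yaw))
m=P.mean(0)[:2];c=m+25*np.array([np.cos(yaw),np.sin(yaw)]);print('post from pillars',c)
print('collar edges',ray('wrist',[[296,85],[407,75],[352,17],[343,143]],115))
# post top ~ centre of ellipse
print('post top',ray('wrist',[[362,77]],150))
lines=np.array([[[402,69],[384,74]],[[383,124],[366,104]],[[331,137],[336,113]],[[299,96],[322,91]],[[311,40],[331,64]],[[367,24],[359,50]]])
for a,b in lines:
    w=ray('wrist',[a,b],115)[:,:2];v=w[0]-w[1];print(w[0],np.degrees(np.arctan2(*(w[0]-c)[::-1])), np.degrees(np.arctan2(v[1],v[0])))
print('bar',ray('wrist',[[285,24],[285,130],[285.5,213]],220.4+19))
a=cv2.imread('pics/w3.png')
cv2.imwrite('pics/w3c.png',cv2.resize(a[0:170,220:450],None,fx=3.4,fy=3.4,interpolation=cv2.INTER_CUBIC))
E
```

```text
pillars [[565.32  63.18 120.  ]
 [547.45 -64.74 120.  ]]
len 129.16348896844565 press yaw -7.952397078193708
post from pillars [581.15  -4.24]
collar edges [[578.93  31.54 115.  ]
 [585.04 -44.06 115.  ]
 [620.11  -4.52 115.  ]
 [539.45  -2.79 115.  ]]
post top [[581.69  -6.03 150.  ]]
[588.83 -40.26] -77.9597642804639 -75.42962237562203
[552.71 -30.58] -137.19440595084387 -136.13117339712406
[543.75   6.08] 164.57585326384293 170.1972855279156
[571.77  29.41] 105.56988032412612 101.44895163231405
[606.77  21.8 ] 45.46519180937449 43.32066153396577
[616.04 -14.54] -16.449875305919228 -15.265318223130201
bar [[591.98  38.85 239.4 ]
 [558.78  38.97 239.4 ]
 [527.91  38.89 239.4 ]]
```

View pics/w3c.png

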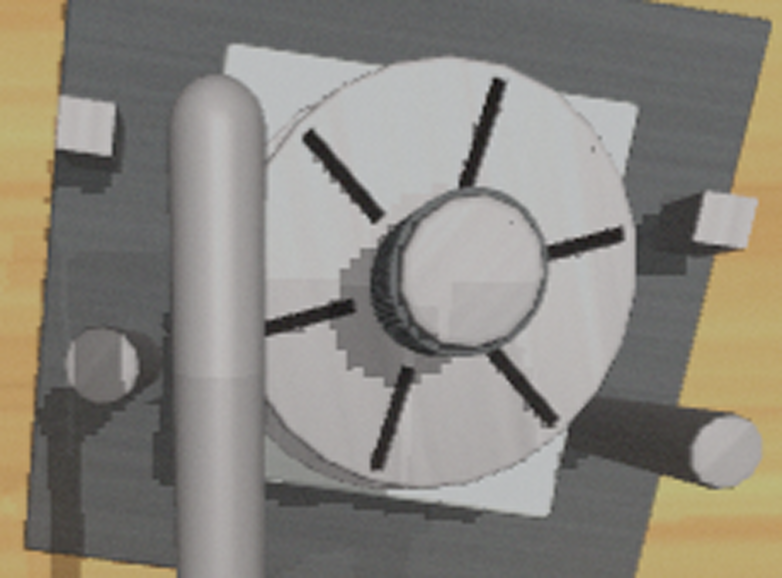

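```bash
python3 - <<'E'
from h import *
np.set_printoptions(precision=3,suppress=True)
for i in range(3):
    s=status.get_state();print(s['t'],s['position'],s['orientation'][:,0],s['wrist_force'],s['joints'])
    snap('wrist')
c=imaging.camera_model('wrist');R=np.array(c['R']);print(-R.T@np.array(c['t'])-s['position'])
P=ray('wrist',[[250.3,107.3],[433.5,132.2]],120);print('pillars',P)
d=P[0]-P[1];u=d[:2]/np.linalg.norm(d);yaw=np.arctan2(-u[0],u[1])
m=P.mean(0)[:2];c=m+25*np.array([np.cos(yaw),np.sin(yaw)]);print('post from pillars',c,yaw)
print(ray('wrist',[[220+473/3.4,270/3.4]],150), ray('wrist',[[352,17],[343,143.5],[406.8,75]],115),ray('wrist',[[285,24],[285,130]],236))
E
```

```text
6.95 [489.044  38.716 217.822] [ 1.    -0.002 -0.001] [ 0.132  0.623 -0.68 ] [ 0.004 -0.041  1.521  0.     1.663  1.577]
7.0 [489.097  38.627 217.865] [ 1.    -0.002 -0.001] [ 0.775  0.306 -1.507] [ 0.004 -0.041  1.521  0.     1.663  1.577]
7.05 [489.119  38.534 217.94 ] [ 1.    -0.002 -0.001] [ 0.33   0.32  -1.655] [ 0.003 -0.041  1.52   0.     1.663  1.576]
[ 79.382  -0.095 142.231]
pillars [[564.603  62.705 120.   ]
 [547.38  -65.525 120.   ]]
post from pillars [580.769  -4.738] -0.1335154168776146
[[580.487  -4.805 150.   ]] [[620.277  -4.903 115.   ]
 [539.182  -3.153 115.   ]
 [585.152 -44.339 115.   ]] [[592.768  38.537 236.   ]
 [558.569  38.672 236.   ]]
```

Call:
drive_tool(
  targets="0 -0.0135 -0.003 0 0 0.88;0 -0.0135 -0.003 0 0 0.88;0 -0.0135 -0.003 0 0 0.88;0 -0.0135 -0.003 0 0 0.88;0 -0.0135 -0.003 0 0 0.88",
  squeeze=100,
)

```text
t: 7.6
position: [489.2, -29.8, 203.1]
orientation: [[0.927, 0.375, -0.0], [0.375, -0.927, -0.0], [-0.0, -0.0, -1.0]]
wrist_force: [0.7, -0.2, -1.2]
width: 18.2
```

Call:
drive_tool(
  targets="0 -0.0135 -0.003 0 0 0.88;0 -0.0135 -0.003 0 0 0.88;0 -0.0135 -0.003 0 0 0.88;-0.001 -0.0135 -0.003 0 0 0.88;-0.001 -0.0135 -0.003 0 0 0.88",
)

```text
t: 8.1
position: [487.2, -97.4, 188.1]
orientation: [[0.719, 0.695, -0.0], [0.695, -0.719, -0.0], [-0.0, -0.0, -1.0]]
wrist_force: [-0.8, -0.2, -2.3]
width: 17.8
```

Call:
drive_tool(
  targets="0 0 -0.018 0 0 0;0 0 -0.018 0 0 0;0 0 -0.018 0 0 0;0 0 -0.008 0 0 0;0 0 -0.004 0 0 0",
)

```text
t: 8.6
position: [487.0, -96.9, 121.6]
orientation: [[0.722, 0.692, -0.001], [0.692, -0.722, 0.0], [-0.001, -0.001, -1.0]]
wrist_force: [0.3, -0.3, -1.2]
width: 18.4
```

Call:
drive_tool(
  targets="0 0 0 0 0 0;0 0 0 0 0 0;0 0 0 0 0 0;0 0 0 0 0 0;0 0 0 0 0 0",
)

```text
t: 9.1
position: [487.4, -97.1, 122.7]
orientation: [[0.722, 0.692, 0.001], [0.692, -0.722, -0.0], [0.0, 0.001, -1.0]]
wrist_force: [0.2, 0.1, -1.3]
width: 18.1
```

```bash
python3 - <<'E'
from h import *
np.set_printoptions(precision=3,suppress=True)
s=status.get_state();print(s['t'],s['position'],s['orientation'][:,0],s['wrist_force'],s['joints'])
snap('wrist','w4.png')
P=np.array([580.4,-4.6]);x=s['orientation'][:2,0];d=P-s['position'][:2];print('along',d@x,'lat',x[0]*d[1]-x[1]*d[0],np.degrees(np.arctan2(x[1],x[0])))
E
```

```text
9.1 [487.365 -97.15  122.691] [0.722 0.692 0.   ] [ 0.208  0.08  -1.26 ] [-0.271  0.036  1.637 -0.     1.468  0.535]
along 131.2063581040616 lat 2.4167237225022546 43.79507148331049
```

View pics/w4.png

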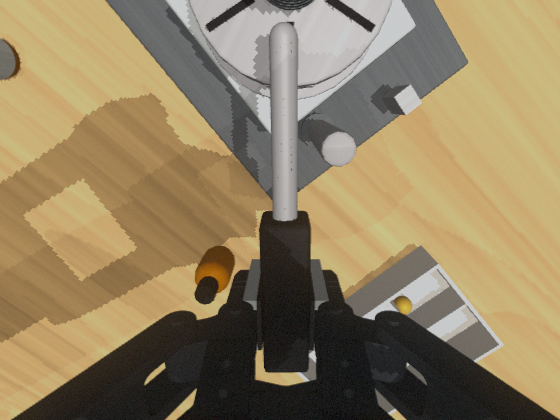

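Call:
drive_tool(
  targets="0 0 -0.003 0 0 0;0 0 -0.003 0 0 0;0 0 -0.002 0 0 0;0 0 -0.001 0 0 0;0 0 -0.001 0 0 0",
)

```text
t: 9.65
position: [487.2, -97.1, 112.1]
orientation: [[0.722, 0.692, -0.0], [0.692, -0.722, -0.0], [-0.0, -0.0, -1.0]]
wrist_force: [-0.3, -0.8, -0.6]
width: 18.2
```

Call:
drive_tool(
  targets="0 0 -0.0005 0 0 0;0 0 -0.0005 0 0 0;0 0 -0.0005 0 0 0;0 0 -0.0005 0 0 0;0 0 0 0 0 0",
)

```text
t: 10.15
position: [487.2, -97.1, 110.3]
orientation: [[0.722, 0.692, -0.0], [0.692, -0.722, -0.0], [-0.0, 0.0, -1.0]]
wrist_force: [-0.0, 0.0, -1.4]
width: 18.4
```

Call:
drive_tool(
  targets="0 0 -0.0005 0 0 0;0 0 -0.0005 0 0 0;0 0 -0.0005 0 0 0;0 0 0 0 0 0;0 0 0 0 0 0",
)

```text
t: 10.65
position: [487.2, -97.1, 108.8]
orientation: [[0.722, 0.692, -0.0], [0.692, -0.722, -0.0], [-0.0, 0.0, -1.0]]
wrist_force: [-0.3, -0.4, -2.2]
width: 18.4
```

```bash
python3 - <<'E'
from h import *
np.set_printoptions(precision=2,suppress=True)
# picture w4 was at TCP z 122.7; now lower, correct by hand
c=imaging.camera_model('wrist')
s=status.get_state();dz=122.7-s['position'][2];print(s['position'],s['wrist_force'])
L=ray('wrist',[[207,28],[253,3],[375,30],[330,2]],115-dz)[:,:2]
a1=L[0]-L[1];a2=L[2]-L[3];print(np.degrees(np.arctan2(a1[1],a1[0]))%360,np.degrees(np.arctan2(a2[1],a2[0]))%360)
A=np.array([a1,-a2]).T;t=np.linalg.solve(A,L[3]-L[1]);print('centre',L[1]+t[0]*a1)
print(ray('wrist',[[338,149]],120-dz))
E
```

```text
[487.2  -97.11 108.8 ] [-0.31 -0.37 -2.16]
158.8155717243928 285.747849553339
centre [578.94 -13.53]
[[545.91 -71.43 106.1 ]]
```

Call:
drive_tool(
  targets="0 0 -0.0005 0 0 0;0 0 -0.0005 0 0 0;0 0 -0.0005 0 0 0;0 0 0 0 0 0;0 0 0 0 0 0",
)

```text
t: 11.15
position: [487.2, -97.1, 107.3]
orientation: [[0.722, 0.692, 0.0], [0.692, -0.722, -0.0], [0.0, 0.0, -1.0]]
wrist_force: [-1.1, -1.0, -1.2]
width: 18.2
```

Call:
drive_tool(
  targets="0 0 -0.0005 0 0 0;0 0 -0.0005 0 0 0;0 0 -0.0005 0 0 0;0 0 0 0 0 0;0 0 0 0 0 0",
)

```text
t: 11.65
position: [487.2, -97.1, 105.8]
orientation: [[0.722, 0.692, -0.0], [0.692, -0.722, -0.0], [-0.0, 0.0, -1.0]]
wrist_force: [-0.6, 0.2, -1.5]
width: 18.1
```

```bash
python3 - <<'E'
from h import *
np.set_printoptions(precision=2,suppress=True)
s=status.get_state();dz=122.7-s['position'][2];print(s['position'],s['wrist_force'])
g=cv2.cvtColor(cv2.imread('pics/w4.png'),cv2.COLOR_BGR2GRAY)
R=[]
for x0,x1 in ((200,262),(318,385)):
    sub=(g[0:34,x0:x1]<70).astype(np.uint8)
    n,lab,st,ce=cv2.connectedComponentsWithStats(sub)
    k=1+np.argmax(st[1:,4]);v,u=np.where(lab==k);u=u+x0
    l=cv2.fitLine(np.c_[u,v].astype(np.float32),cv2.DIST_HUBER,0,.01,.01).ravel();print(st[k],l)
    w=ray('wrist',[[l[2],l[3]],[l[2]+20*l[0],l[3]+20*l[1]]],115-dz)[:,:2];R.append(w)
a=[w[1]-w[0] for w in R];print([np.degrees(np.arctan2(q[1],q[0]))%180 for q in a])
t=np.linalg.solve(np.array([a[0],-a[1]]).T,R[1][0]-R[0][0]);print('axis',R[0][0]+t[0]*a[0])
for v in (5,20,40,60): print(v,[g[v,x] for x in range(180,400,4)])
E
```

```text
[487.2  -97.11 105.81] [-0.63  0.24 -1.45]
[  6   0  49  32 390] [  0.84  -0.54 228.79  13.65]
[  8   0  49  32 398] [  0.84   0.55 351.08  13.79]
[np.float64(162.45341847686953), np.float64(104.70223638821933)]
axis [579.12 -10.89]
5 [np.uint8(200), np.uint8(203), np.uint8(170), np.uint8(180), np.uint8(186), np.uint8(188), np.uint8(185), np.uint8(186), np.uint8(189), np.uint8(188), np.uint8(188), np.uint8(185), np.uint8(186), np.uint8(173), np.uint8(45), np.uint8(41), np.uint8(46), np.uint8(42), np.uint8(137), np.uint8(142), np.uint8(144), np.uint8(140), np.uint8(130), np.uint8(137), np.uint8(55), np.uint8(37), np.uint8(57), np.uint8(100), np.uint8(68), np.uint8(94), np.uint8(40), np.uint8(67), np.uint8(149), np.uint8(193), np.uint8(196), np.uint8(198), np.uint8(197), np.uint8(149), np.uint8(58), np.uint8(43), np.uint8(38), np.uint8(45), np.uint8(194), np.uint8(197), np.uint8(197), np.uint8(201), np.uint8(199), np.uint8(194), np.uint8(194), np.uint8(193), np.uint8(193), np.uint8(194), np.uint8(188), np.uint8(203), np.uint8(203)]
20 [np.uint8(96), np.uint8(203), np.uint8(202), np.uin
[... 1717 characters left out ...]
uint8(103), np.uint8(162), np.uint8(140), np.uint8(79), np.uint8(179), np.uint8(189), np.uint8(190), np.uint8(192), np.uint8(191), np.uint8(193), np.uint8(183), np.uint8(142), np.uint8(141), np.uint8(141), np.uint8(142), np.uint8(137), np.uint8(163), np.uint8(183), np.uint8(192), np.uint8(173), np.uint8(156), np.uint8(127), np.uint8(188), np.uint8(189), np.uint8(189), np.uint8(191), np.uint8(191), np.uint8(192), np.uint8(192), np.uint8(197), np.uint8(195), np.uint8(191), np.uint8(190), np.uint8(188), np.uint8(191), np.uint8(179), np.uint8(158), np.uint8(178), np.uint8(202), np.uint8(203), np.uint8(191), np.uint8(112), np.uint8(110), np.uint8(114), np.uint8(109), np.uint8(110), np.uint8(112)]
```

Call:
drive_tool(
  targets="0 0 -0.0005 0 0 0;0 0 -0.0005 0 0 0;0 0 -0.0005 0 0 0;0 0 0 0 0 0;0 0 0 0 0 0",
)

```text
t: 12.15
position: [487.2, -97.1, 104.3]
orientation: [[0.722, 0.692, 0.0], [0.692, -0.722, -0.0], [-0.0, 0.0, -1.0]]
wrist_force: [-1.0, 0.4, -0.8]
width: 18.2
```

Call:
drive_tool(
  targets="0 0 -0.0005 0 0 0;0 0 -0.0005 0 0 0;0 0 0 0 0 0;0 0 0 0 0 0;0 0 0 0 0 0",
)

```text
t: 12.65
position: [487.2, -97.1, 103.3]
orientation: [[0.722, 0.692, 0.0], [0.692, -0.722, -0.0], [0.0, 0.0, -1.0]]
wrist_force: [0.9, -0.6, -1.3]
width: 18.0
```

Call:
drive_tool(
  targets="0 0 -0.0005 0 0 0;0 0 -0.0005 0 0 0;0 0 0 0 0 0;0 0 0 0 0 0;0 0 0 0 0 0",
)

```text
t: 13.15
position: [487.3, -97.1, 102.5]
orientation: [[0.722, 0.692, 0.0], [0.692, -0.722, -0.0], [0.0, 0.0, -1.0]]
wrist_force: [0.1, -0.5, 0.6]
width: 18.1
```

Call:
drive_tool(
  targets="0 0 -0.0005 0 0 0;0 0 -0.0005 0 0 0;0 0 0 0 0 0;0 0 0 0 0 0;0 0 0 0 0 0",
)

```text
t: 13.65
position: [487.4, -97.2, 101.6]
orientation: [[0.722, 0.692, 0.001], [0.692, -0.722, -0.0], [0.0, 0.001, -1.0]]
wrist_force: [-1.8, -1.4, 3.6]
width: 17.8
```

Call:
drive_tool(
  targets="0 0 0.003 0 0 0;-0.0065 -0.0065 0 0 0 0;-0.007 -0.007 0 0 0 0;-0.007 -0.007 0 0 0 0;-0.007 -0.007 0 0 0 0",
)

```text
t: 14.15
position: [458.8, -125.3, 104.0]
orientation: [[0.722, 0.692, -0.001], [0.692, -0.722, 0.0], [-0.0, -0.0, -1.0]]
wrist_force: [0.6, 0.3, -1.2]
width: 18.3
```

Call:
drive_tool(
  targets="0 0 -0.006 0 0 0;0 0 -0.006 0 0 0;0 0 -0.006 0 0 0;0 0 -0.0037 0 0 0;0 0 0 0 0 0",
)

```text
t: 14.65
position: [459.4, -124.2, 81.7]
orientation: [[0.721, 0.692, -0.002], [0.692, -0.721, 0.001], [-0.001, -0.001, -1.0]]
wrist_force: [0.0, -0.7, -1.5]
width: 17.9
```

Call:
drive_tool(
  targets="0 0 0 0 0 0;0 0 0 0 0 0;0 0 0 0 0 0;0 0 0 0 0 0;0 0 0 0 0 0",
)

```text
t: 15.15
position: [459.8, -124.6, 82.7]
orientation: [[0.722, 0.692, 0.0], [0.692, -0.722, -0.0], [0.0, 0.0, -1.0]]
wrist_force: [0.4, -0.5, -1.5]
width: 17.8
```

```bash
cat >> h.py <<'E'
def rel(C=(579.4,-10.5)):
    s=status.get_state();x=s['orientation'][:2,0];x=x/np.linalg.norm(x);d=np.array(C)-s['position'][:2]
    print('t',s['t'],'p',s['position'].round(2),'F',s['wrist_force'].round(1),'along',round(d@x,1),'lat',round(x[0]*d[1]-x[1]*d[0],2),'yaw',round(np.degrees(np.arctan2(x[1],x[0])),2),'w',round(s['width'],1))
E
python3 - <<'E'
from h import *
rel();snap('wrist','w5.png')
E
```

```text
t 15.15 p [ 459.77 -124.61   82.74] F [ 0.4 -0.5 -1.5] along 165.3 lat -0.44 yaw 43.8 w 17.8
```

View pics/w5.png

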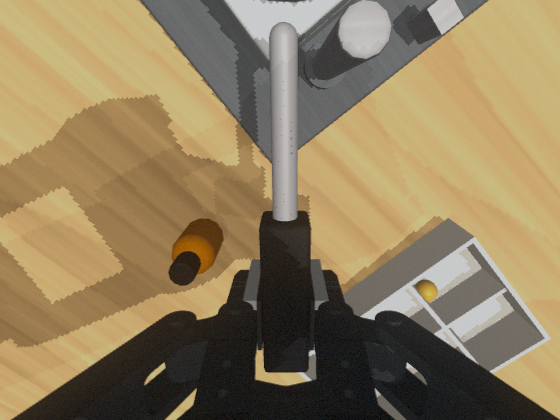

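Call:
drive_tool(
  targets="0.0043 0.0041 0 0 0 0;0.0036 0.0035 0 0 0 0;0.0029 0.0028 0 0 0 0;0.0022 0.0021 0 0 0 0;0.0022 0.0021 0 0 0 0",
)

```text
t: 15.7
position: [475.1, -109.7, 82.6]
orientation: [[0.722, 0.692, -0.0], [0.692, -0.722, -0.0], [-0.0, -0.0, -1.0]]
wrist_force: [-0.2, 0.2, -2.3]
width: 18.1
```

Call:
drive_tool(
  targets="0.0014 0.0014 0 0 0 0;0.0014 0.0014 0 0 0 0;0.0014 0.0014 0 0 0 0;0 0 0 0 0 0;0 0 0 0 0 0",
)

```text
t: 16.2
position: [479.2, -105.8, 82.7]
orientation: [[0.722, 0.692, 0.0], [0.692, -0.722, -0.0], [0.0, 0.0, -1.0]]
wrist_force: [0.6, -0.0, -1.6]
width: 18.2
```

Call:
drive_tool(
  targets="0.0022 0.0021 0 0 0 0;0.0022 0.0021 0 0 0 0;0.0022 0.0021 0 0 0 0;0.0018 0.0017 0 0 0 0;0.0015 0.0014 0 0 0 0",
)

```text
t: 16.7
position: [489.2, -96.2, 82.6]
orientation: [[0.722, 0.692, 0.0], [0.692, -0.722, -0.0], [-0.0, 0.0, -1.0]]
wrist_force: [0.4, -1.2, -1.3]
width: 18.1
```

```bash
python3 - <<'E'
from h import *
snap('wrist');rel();snap('wrist','w6.png');rel()
E
```

```text
t 16.75 p [489.33 -96.09  82.62] F [ 0.5 -0.4 -1.2] along 124.3 lat -0.59 yaw 43.81 w 18.4
t 16.8 p [489.23 -96.19  82.62] F [-0.3 -0.1 -0.5] along 124.4 lat -0.59 yaw 43.81 w 18.3
```

View pics/w6.png

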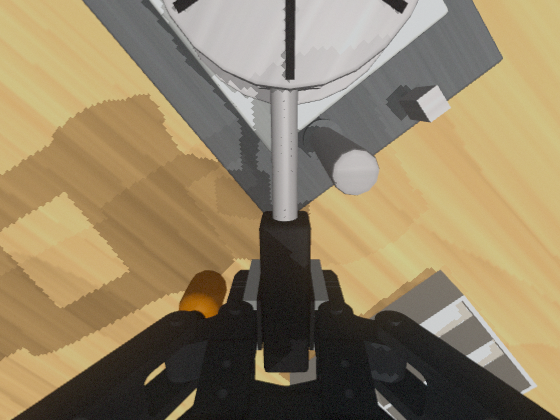

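The bar is in its hole: the pin runs in under the line at column 290 with no contact force. I'm computing the arc for the first stroke, which is always in the free range.

```bash
cat > arc.py <<'E'
import numpy as np,sys
# start vx vy, step deg (negative=cw), rows
v=np.array([float(sys.argv[1]),float(sys.argv[2])]);st=np.radians(float(sys.argv[3]));n=int(sys.argv[4])
R=np.array([[np.cos(st),-np.sin(st)],[np.sin(st),np.cos(st)]]);e=np.zeros(2)
for i in range(n):
    w=R@v;d=w-v+e;q=np.round(d/1000,4);e=d-q*1000;v=w
    print(f"{q[0]:.4f} {q[1]:.4f} {-0.0016*abs(st):.5f} 0 0 {np.degrees(st)/5:.2f}",end=';' if i%5<4 else '\n')
E
python3 arc.py -90.6 -85 -4 25
```

```text
-0.0057 0.0065 -0.00011 0 0 -0.80;-0.0052 0.0069 -0.00011 0 0 -0.80;-0.0048 0.0073 -0.00011 0 0 -0.80;-0.0042 0.0076 -0.00011 0 0 -0.80;-0.0037 0.0078 -0.00011 0 0 -0.80
-0.0031 0.0081 -0.00011 0 0 -0.80;-0.0026 0.0083 -0.00011 0 0 -0.80;-0.0020 0.0084 -0.00011 0 0 -0.80;-0.0014 0.0086 -0.00011 0 0 -0.80;-0.0007 0.0086 -0.00011 0 0 -0.80
-0.0002 0.0087 -0.00011 0 0 -0.80;0.0004 0.0087 -0.00011 0 0 -0.80;0.0010 0.0086 -0.00011 0 0 -0.80;0.0017 0.0085 -0.00011 0 0 -0.80;0.0022 0.0084 -0.00011 0 0 -0.80
0.0028 0.0082 -0.00011 0 0 -0.80;0.0034 0.0080 -0.00011 0 0 -0.80;0.0039 0.0077 -0.00011 0 0 -0.80;0.0044 0.0074 -0.00011 0 0 -0.80;0.0050 0.0072 -0.00011 0 0 -0.80
0.0054 0.0067 -0.00011 0 0 -0.80;0.0059 0.0064 -0.00011 0 0 -0.80;0.0063 0.0059 -0.00011 0 0 -0.80;0.0067 0.0055 -0.00011 0 0 -0.80;0.0071 0.0050 -0.00011 0 0 -0.80
```

Call:
drive_tool(
  targets="-0.0057 0.0065 -0.00011 0 0 -0.80;-0.0052 0.0069 -0.00011 0 0 -0.80;-0.0048 0.0073 -0.00011 0 0 -0.80;-0.0042 0.0076 -0.00011 0 0 -0.80;-0.0037 0.0078 -0.00011 0 0 -0.80",
)

```text
t: 17.3
position: [465.4, -60.5, 82.3]
orientation: [[0.916, 0.4, 0.001], [0.4, -0.916, -0.001], [0.0, 0.001, -1.0]]
wrist_force: [0.3, -1.5, -1.6]
width: 18.2
```

Call:
drive_tool(
  targets="-0.0031 0.0081 -0.00011 0 0 -0.80;-0.0026 0.0083 -0.00011 0 0 -0.80;-0.0020 0.0084 -0.00011 0 0 -0.80;-0.0014 0.0086 -0.00011 0 0 -0.80;-0.0007 0.0086 -0.00011 0 0 -0.80",
)

```text
t: 17.8
position: [455.4, -18.4, 81.6]
orientation: [[0.998, 0.063, -0.0], [0.063, -0.998, -0.001], [-0.0, 0.001, -1.0]]
wrist_force: [-0.6, -1.4, -0.7]
width: 18.3
```

```bash
python3 - <<'E'
from h import *
snap('wrist');snap('wrist');snap('wrist');rel((579.9,-11.1));g=cv2.cvtColor(snap('wrist','w7.png'),cv2.COLOR_BGR2GRAY)
# line near bar: dark blob in rows 0..85 cols 250..320
v,u=np.where(g[0:75,265:315]<70);u=u+265
for a in (5,20,35,50,65): print(a,np.where(g[a,255:325]<70)[0]+255)
E
```

```text
t 17.95 p [455.54 -18.31  81.54] F [-0.  -1.2 -1.1] along 124.6 lat -1.3 yaw 3.92 w 18.3
5 [284 285 286 287 288 289 290 291 292]
20 [285 286 287 288 289 290 291 292 293]
35 [285 286 287 288 289 290 291 292 293]
50 [286 287 288 289 290 291 292 293]
65 [286 287 288 289 290 291 292 293]
```

Call:
drive_tool(
  targets="-0.0002 0.0087 -0.00011 0 0 -0.80;0.0004 0.0087 -0.00011 0 0 -0.80;0.0010 0.0086 -0.00011 0 0 -0.80;0.0017 0.0085 -0.00011 0 0 -0.80;0.0022 0.0084 -0.00011 0 0 -0.80",
)

```text
t: 18.5
position: [460.6, 24.3, 80.8]
orientation: [[0.96, -0.281, -0.001], [-0.281, -0.96, -0.001], [-0.001, 0.001, -1.0]]
wrist_force: [-0.4, -2.2, -1.6]
width: 18.4
```

Call:
drive_tool(
  targets="0.0028 0.0082 -0.00011 0 0 -0.80;0.0034 0.0080 -0.00011 0 0 -0.80;0.0039 0.0077 -0.00011 0 0 -0.80;0.0044 0.0074 -0.00011 0 0 -0.80;0.0050 0.0072 -0.00011 0 0 -0.80",
)

```text
t: 19.0
position: [480.0, 62.9, 80.1]
orientation: [[0.806, -0.592, -0.002], [-0.592, -0.806, -0.0], [-0.001, 0.001, -1.0]]
wrist_force: [-1.5, -1.6, -0.9]
width: 18.5
```

Call:
drive_tool(
  targets="0.0054 0.0067 -0.00011 0 0 -0.80;0.0059 0.0064 -0.00011 0 0 -0.80;0.0063 0.0059 -0.00011 0 0 -0.80;0.0067 0.0055 -0.00011 0 0 -0.80;0.0071 0.0050 -0.00011 0 0 -0.80",
)

```text
t: 19.5
position: [511.4, 92.5, 79.4]
orientation: [[0.555, -0.832, -0.002], [-0.832, -0.555, 0.0], [-0.001, 0.002, -1.0]]
wrist_force: [-3.1, -0.7, -0.9]
width: 18.1
```

```bash
cat >> h.py <<'E'
def line(f,col=(230,340),zt=110.0,pr=True):
    "mark line above the pin: world angle (mod 60) and offset"
    g=cv2.cvtColor(snap('wrist',f),cv2.COLOR_BGR2GRAY)
    for a in (5,35,65):
        q=np.where(g[a,col[0]:col[1]]<70)[0]+col[0]; print(a,q.min() if len(q) else None,q.max() if len(q) else None,len(q))
    sub=(g[0:90,col[0]:col[1]]<70).astype(np.uint8);n,lab,st,ce=cv2.connectedComponentsWithStats(sub)
    k=1+np.argmax(st[1:,4]);v,u=np.where(lab==k);u=u+col[0]
    l=cv2.fitLine(np.c_[u,v].astype(np.float32),cv2.DIST_HUBER,0,.01,.01).ravel()
    w=ray('wrist',[[l[2],l[3]],[l[2]+20*l[0],l[3]+20*l[1]]],zt)[:,:2];d=w[1]-w[0]
    print('line',st[k],l.round(2),'angle',round(np.degrees(np.arctan2(d[1],d[0]))%180,2))
E
python3 - <<'E'
from h import *
snap('wrist');snap('wrist');snap('wrist');rel((579.9,-11.1));line('w8.png')
E
```

```text
t 19.65 p [511.49  92.46  79.5 ] F [-0.6 -0.3 -0.9] along 124.1 lat -1.09 yaw -56.05 w 18.1
5 283 292 10
35 285 292 8
65 286 294 9
line [ 53   4  12  81 711] [3.0000e-02 1.0000e+00 2.8873e+02 4.3850e+01] angle 126.13
```

```bash
python3 arc.py -91.3 137.6 5 12 | sed 's/-0.00014/0/g'
```

```text
-0.0116 -0.0085 0 0 0 1.00;-0.0109 -0.0094 0 0 0 1.00;-0.0100 -0.0104 0 0 0 1.00;-0.0091 -0.0112 0 0 0 1.00;-0.0080 -0.0120 0 0 0 1.00
-0.0070 -0.0126 0 0 0 1.00;-0.0058 -0.0132 0 0 0 1.00;-0.0047 -0.0136 0 0 0 1.00;-0.0035 -0.0140 0 0 0 1.00;-0.0022 -0.0142 0 0 0 1.00
-0.0010 -0.0144 0 0 0 1.00;0.0003 -0.0144 0 0 0 1.00;
```

Call:
drive_tool(
  targets="-0.0028 0.0041 0 0 0 0;-0.0045 0.0068 0 0 0 0;-0.0051 0.0077 0 0 0 0;-0.0053 0.0077 0 0 0 0;-0.0052 0.0077 0 0 0 0",
)

```text
t: 20.2
position: [488.1, 127.5, 80.0]
orientation: [[0.557, -0.831, 0.0], [-0.831, -0.557, 0.0], [0.0, -0.0, -1.0]]
wrist_force: [-0.4, 0.6, -0.9]
width: 18.3
```

Call:
drive_tool(
  targets="-0.0116 -0.0085 0 0 0 1.00;-0.0109 -0.0094 0 0 0 1.00;-0.0100 -0.0104 0 0 0 1.00;-0.0091 -0.0112 0 0 0 1.00;-0.0080 -0.0120 0 0 0 1.00",
)

```text
t: 20.7
position: [438.4, 75.3, 79.9]
orientation: [[0.858, -0.514, 0.0], [-0.514, -0.858, -0.0], [0.0, -0.0, -1.0]]
wrist_force: [-0.6, -0.8, -1.2]
width: 18.1
```

Call:
drive_tool(
  targets="-0.0070 -0.0126 0 0 0 1.00;-0.0058 -0.0132 0 0 0 1.00;-0.0047 -0.0136 0 0 0 1.00;-0.0035 -0.0140 0 0 0 1.00;-0.0022 -0.0142 0 0 0 1.00",
)

```text
t: 21.2
position: [415.5, 7.5, 80.0]
orientation: [[0.995, -0.104, 0.0], [-0.104, -0.995, -0.0], [0.0, 0.0, -1.0]]
wrist_force: [0.7, 0.2, -1.9]
width: 18.1
```

Call:
drive_tool(
  targets="-0.0010 -0.0144 0 0 0 1.00;0.0003 -0.0144 0 0 0 1.00;0 -0.001 0 0 0 0;0 0 0 0 0 0;0 0 0 0 0 0",
)

```text
t: 21.7
position: [415.2, -21.6, 79.9]
orientation: [[0.998, 0.065, 0.0], [0.065, -0.998, 0.0], [0.0, -0.0, -1.0]]
wrist_force: [-0.3, 0.1, -1.3]
width: 18.4
```

```bash
python3 - <<'E'
from h import *
snap('wrist');snap('wrist');rel((579.9,-11.1));
E
```

```text
t 21.8 p [415.18 -21.69  79.85] F [ 0.3  1.5 -1.1] along 165.1 lat -0.33 yaw 3.8 w 18.2
```

Call:
drive_tool(
  targets="0.006 0.0004 0 0 0 0;0.006 0.0004 0 0 0 0;0.005 0.0003 0 0 0 0;0.004 0.0003 0 0 0 0;0.003 0.0002 0 0 0 0",
)

```text
t: 22.3
position: [439.6, -20.6, 79.8]
orientation: [[0.998, 0.066, -0.0], [0.066, -0.998, -0.0], [-0.0, 0.0, -1.0]]
wrist_force: [-0.5, 0.2, -1.1]
width: 17.8
```

Call:
drive_tool(
  targets="0.002 0.0001 0 0 0 0;0.002 0.0001 0 0 0 0;0.002 0.0001 0 0 0 0;0 0 0 0 0 0;0 0 0 0 0 0",
)

```text
t: 22.8
position: [445.2, -20.4, 79.9]
orientation: [[0.998, 0.066, -0.0], [0.066, -0.998, -0.0], [-0.0, 0.0, -1.0]]
wrist_force: [0.1, 0.5, -1.3]
width: 18.1
```

Call:
drive_tool(
  targets="0.0025 0.0002 0 0 0 0;0.0025 0.0002 0 0 0 0;0.0025 0.0002 0 0 0 0;0.0025 0.0001 0 0 0 0;0 0 0 0 0 0",
)

```text
t: 23.3
position: [455.5, -19.7, 79.9]
orientation: [[0.998, 0.066, 0.0], [0.066, -0.998, -0.0], [0.0, 0.0, -1.0]]
wrist_force: [0.3, 0.3, -1.1]
width: 18.1
```

```bash
python3 - <<'E'
from h import *
rel((579.9,-11.1));line('w9.png')
E
python3 arc.py -124.7 -8.8 -.6 60
```

```text
t 23.3 p [455.51 -19.68  79.86] F [ 0.3  0.3 -1.1] along 124.7 lat 0.31 yaw 3.8 w 18.1
5 280 288 9
35 281 289 9
65 283 290 8
line [ 50   0  12  79 674] [4.0000e-02 1.0000e+00 2.8545e+02 3.8730e+01] angle 6.39
-0.0001 0.0013 -0.00002 0 0 -0.12;-0.0001 0.0013 -0.00002 0 0 -0.12;-0.0000 0.0013 -0.00002 0 0 -0.12;-0.0001 0.0013 -0.00002 0 0 -0.12;0.0000 0.0013 -0.00002 0 0 -0.12
-0.0000 0.0013 -0.00002 0 0 -0.12;-0.0000 0.0014 -0.00002 0 0 -0.12;0.0000 0.0013 -0.00002 0 0 -0.12;0.0000 0.0013 -0.00002 0 0 -0.12;0.0001 0.0013 -0.00002 0 0 -0.12
0.0000 0.0013 -0.00002 0 0 -0.12;0.0001 0.0013 -0.00002 0 0 -0.12;0.0001 0.0013 -0.00002 0 0 -0.12;0.0001 0.0013 -0.00002 0 0 -0.12;0.0001 0.0013 -0.00002 0 0 -0.12
0.0001 0.0013 -0.00002 0 0 -0.12;0.0001 0.0013 -0.00002 0 0 -0.12;0.0002 0.0013 -0.00002 0 0 -0.12;0.0001 0.0013 -0.00002 0 0 -0.12;0.0002 0.0013 -0.00002 0 0 -0.12
0.0002 0.0013 -0.00002 0 0 -0.12;0.0002 0.0013 -0.00002 0 0 -0.12;0.0002 0.0013 -0.00002 0 0 -0.12;0.0002 0.0013 -0.00002 0 0 -0.12;0.0003 0.0013 -0.00002 0 0 -0.12
0.0002 0.0013 -0.00002 0 0 -0.12;0.0003 0.0012 -0.00002 0 0 
[... 394 characters left out ...]
0 -0.12;0.0004 0.0013 -0.00002 0 0 -0.12
0.0005 0.0012 -0.00002 0 0 -0.12;0.0004 0.0012 -0.00002 0 0 -0.12;0.0005 0.0013 -0.00002 0 0 -0.12;0.0005 0.0012 -0.00002 0 0 -0.12;0.0005 0.0012 -0.00002 0 0 -0.12
0.0005 0.0012 -0.00002 0 0 -0.12;0.0005 0.0012 -0.00002 0 0 -0.12;0.0006 0.0012 -0.00002 0 0 -0.12;0.0005 0.0011 -0.00002 0 0 -0.12;0.0006 0.0012 -0.00002 0 0 -0.12
0.0006 0.0012 -0.00002 0 0 -0.12;0.0006 0.0012 -0.00002 0 0 -0.12;0.0006 0.0011 -0.00002 0 0 -0.12;0.0006 0.0012 -0.00002 0 0 -0.12;0.0006 0.0011 -0.00002 0 0 -0.12
0.0007 0.0012 -0.00002 0 0 -0.12;0.0006 0.0011 -0.00002 0 0 -0.12;0.0007 0.0011 -0.00002 0 0 -0.12;0.0007 0.0012 -0.00002 0 0 -0.12;0.0006 0.0011 -0.00002 0 0 -0.12
```

Call:
drive_tool(
  targets="-0.0001 0.0026 -0.00003 0 0 -0.2;-0.0001 0.0026 -0.00003 0 0 -0.2;0 0.0025 -0.00003 0 0 -0.2;0 0.0025 -0.00003 0 0 -0.2;0 0.0025 -0.00003 0 0 -0.2",
)

```text
t: 23.85
position: [455.0, -6.9, 79.7]
orientation: [[1.0, -0.023, 0.0], [-0.023, -1.0, -0.0], [0.0, 0.0, -1.0]]
wrist_force: [0.2, -2.0, -2.3]
width: 18.1
```

Call:
drive_tool(
  targets="0.0000 0.0013 -0.00002 0 0 -0.12;0.0001 0.0013 -0.00002 0 0 -0.12;0.0001 0.0013 -0.00002 0 0 -0.12;0.0001 0.0013 -0.00002 0 0 -0.12;0.0001 0.0013 -0.00002 0 0 -0.12",
)

```text
t: 24.35
position: [455.4, -0.4, 79.6]
orientation: [[0.997, -0.074, -0.0], [-0.074, -0.997, -0.0], [-0.0, 0.0, -1.0]]
wrist_force: [-0.6, -2.2, -1.1]
width: 18.0
```

Call:
drive_tool(
  targets="0.0001 0.0013 -0.00002 0 0 -0.12;0.0001 0.0013 -0.00002 0 0 -0.12;0.0002 0.0013 -0.00002 0 0 -0.12;0.0001 0.0013 -0.00002 0 0 -0.12;0.0002 0.0013 -0.00002 0 0 -0.12",
)

```text
t: 24.85
position: [456.1, 6.1, 79.5]
orientation: [[0.992, -0.126, -0.0], [-0.126, -0.992, -0.0], [-0.0, 0.0, -1.0]]
wrist_force: [-0.5, -2.2, -1.7]
width: 18.3
```

Call:
drive_tool(
  targets="0.0002 0.0013 -0.00002 0 0 -0.12;0.0002 0.0013 -0.00002 0 0 -0.12;0.0002 0.0013 -0.00002 0 0 -0.12;0.0002 0.0013 -0.00002 0 0 -0.12;0.0003 0.0013 -0.00002 0 0 -0.12",
)

```text
t: 25.35
position: [457.2, 12.6, 79.4]
orientation: [[0.984, -0.178, -0.0], [-0.178, -0.984, -0.0], [-0.0, 0.0, -1.0]]
wrist_force: [-1.4, -1.2, -0.9]
width: 18.3
```

Call:
drive_tool(
  targets="0.0002 0.0013 -0.00002 0 0 -0.12;0.0003 0.0012 -0.00002 0 0 -0.12;0.0003 0.0013 -0.00002 0 0 -0.12;0.0003 0.0013 -0.00002 0 0 -0.12;0.0003 0.0013 -0.00002 0 0 -0.12",
)

```text
t: 25.85
position: [458.6, 19.0, 79.3]
orientation: [[0.973, -0.229, -0.0], [-0.229, -0.973, -0.0], [-0.0, 0.0, -1.0]]
wrist_force: [-2.1, -1.2, -0.2]
width: 17.9
```

```bash
python3 - <<'E'
from h import *
rel((579.9,-11.1));line('w10.png')
E
```

```text
t 25.85 p [458.57  19.02  79.28] F [-2.1 -1.2 -0.2] along 125.0 lat -1.51 yaw -13.25 w 17.9
5 285 293 9
35 286 294 9
65 287 294 8
line [ 55   0  11  79 679] [3.0000e-02 1.0000e+00 2.8984e+02 3.8570e+01] angle 168.63
```

```bash
python3 arc.py -121.3 30.1 -.6 55
```

```text
0.0003 0.0013 -0.00002 0 0 -0.12;0.0004 0.0012 -0.00002 0 0 -0.12;0.0003 0.0013 -0.00002 0 0 -0.12;0.0004 0.0013 -0.00002 0 0 -0.12;0.0003 0.0012 -0.00002 0 0 -0.12
0.0004 0.0013 -0.00002 0 0 -0.12;0.0004 0.0012 -0.00002 0 0 -0.12;0.0004 0.0012 -0.00002 0 0 -0.12;0.0005 0.0013 -0.00002 0 0 -0.12;0.0004 0.0012 -0.00002 0 0 -0.12
0.0005 0.0012 -0.00002 0 0 -0.12;0.0004 0.0013 -0.00002 0 0 -0.12;0.0005 0.0012 -0.00002 0 0 -0.12;0.0005 0.0012 -0.00002 0 0 -0.12;0.0005 0.0012 -0.00002 0 0 -0.12
0.0005 0.0012 -0.00002 0 0 -0.12;0.0005 0.0012 -0.00002 0 0 -0.12;0.0006 0.0012 -0.00002 0 0 -0.12;0.0005 0.0012 -0.00002 0 0 -0.12;0.0006 0.0012 -0.00002 0 0 -0.12
0.0006 0.0011 -0.00002 0 0 -0.12;0.0006 0.0012 -0.00002 0 0 -0.12;0.0006 0.0012 -0.00002 0 0 -0.12;0.0006 0.0011 -0.00002 0 0 -0.12;0.0006 0.0012 -0.00002 0 0 -0.12
0.0007 0.0011 -0.00002 0 0 -0.12;0.0006 0.0011 -0.00002 0 0 -0.12;0.0007 0.0012 -0.00002 0 0 -0.12;0.0007 0.0011 -0.00002 0 0 -0.12;0.0006 0.0011 -0.00002 0 0 -0.12
0.0007 0.0011 -0.00002 0 0 -0.12;0.0007 0.0011 -0.00002 0 0 -0.12;0.0008 0.0011 -0.00002 0 0 -0.12;0.0007 0.0011 -0.00002 0 0 -0.12;0.0007 0.0011 -0.00002 0 0 -0.12
0.0008 0.0010 -0.00002 0 0 -0.12;0.0008 0.0011 -0.00002 0 0 -0.12;0.0007 0.0011 -0.00002 0 0 -0.12;0.0008 0.0010 -0.00002 0 0 -0.12;0.0008 0.0010 -0.00002 0 0 -0.12
0.0008 0.0011 -0.00002 0 0 -0.12;0.0009 0.0010 -0.00002 0 0 -0.12;0.0008 0.0010 -0.00002 0 0 -0.12;0.0008 0.0010 -0.00002 0 0 -0.12;0.0009 0.0010 -0.00002 0 0 -0.12
0.0008 0.0010 -0.00002 0 0 -0.12;0.0009 0.0009 -0.00002 0 0 -0.12;0.0009 0.0010 -0.00002 0 0 -0.12;0.0009 0.0010 -0.00002 0 0 -0.12;0.0009 0.0009 -0.00002 0 0 -0.12
0.0009 0.0010 -0.00002 0 0 -0.12;0.0009 0.0009 -0.00002 0 0 -0.12;0.0010 0.0009 -0.00002 0 0 -0.12;0.0009 0.0009 -0.00002 0 0 -0.12;0.0010 0.0009 -0.00002 0 0 -0.12
```

Call:
drive_tool(
  targets="0.0003 0.0013 -0.00002 0 0 -0.12;0.0004 0.0012 -0.00002 0 0 -0.12;0.0003 0.0013 -0.00002 0 0 -0.12;0.0004 0.0013 -0.00002 0 0 -0.12;0.0003 0.0012 -0.00002 0 0 -0.12",
)

```text
t: 26.4
position: [460.4, 25.3, 79.2]
orientation: [[0.96, -0.28, 0.0], [-0.28, -0.96, -0.0], [0.0, 0.0, -1.0]]
wrist_force: [-1.3, -1.5, -1.5]
width: 17.8
```

Call:
drive_tool(
  targets="0.0004 0.0013 -0.00002 0 0 -0.12;0.0004 0.0012 -0.00002 0 0 -0.12;0.0004 0.0012 -0.00002 0 0 -0.12;0.0005 0.0013 -0.00002 0 0 -0.12;0.0004 0.0012 -0.00002 0 0 -0.12",
)

```text
t: 26.9
position: [462.4, 31.5, 79.1]
orientation: [[0.944, -0.33, -0.0], [-0.33, -0.944, -0.0], [-0.0, 0.0, -1.0]]
wrist_force: [-1.3, -1.3, -0.7]
width: 18.1
```

Call:
drive_tool(
  targets="0.0005 0.0012 -0.00002 0 0 -0.12;0.0004 0.0013 -0.00002 0 0 -0.12;0.0005 0.0012 -0.00002 0 0 -0.12;0.0005 0.0012 -0.00002 0 0 -0.12;0.0005 0.0012 -0.00002 0 0 -0.12",
)

```text
t: 27.4
position: [464.9, 37.6, 79.0]
orientation: [[0.926, -0.379, -0.0], [-0.379, -0.926, -0.0], [-0.0, 0.0, -1.0]]
wrist_force: [-2.7, -1.8, -0.8]
width: 18.2
```

Call:
drive_tool(
  targets="0.0005 0.0012 -0.00002 0 0 -0.12;0.0005 0.0012 -0.00002 0 0 -0.12;0.0006 0.0012 -0.00002 0 0 -0.12;0.0005 0.0012 -0.00002 0 0 -0.12;0.0006 0.0012 -0.00002 0 0 -0.12",
)

```text
t: 27.9
position: [467.2, 43.2, 78.8]
orientation: [[0.904, -0.427, -0.001], [-0.427, -0.904, -0.001], [-0.001, 0.001, -1.0]]
wrist_force: [-4.6, -3.9, 0.0]
width: 18.1
```

Call:
drive_tool(
  targets="0.0006 0.0011 -0.00002 0 0 -0.12;0.0006 0.0012 -0.00002 0 0 -0.12;0.0006 0.0012 -0.00002 0 0 -0.12;0.0006 0.0011 -0.00002 0 0 -0.12;0.0006 0.0012 -0.00002 0 0 -0.12",
)

```text
t: 28.4
position: [469.6, 48.3, 78.5]
orientation: [[0.88, -0.475, -0.003], [-0.475, -0.88, -0.002], [-0.002, 0.003, -1.0]]
wrist_force: [-8.2, -7.9, 1.6]
width: 18.4
```

Call:
drive_tool(
  targets="0.0007 0.0011 -0.00002 0 0 -0.12;0.0006 0.0011 -0.00002 0 0 -0.12;0.0007 0.0012 -0.00002 0 0 -0.12;0.0007 0.0011 -0.00002 0 0 -0.12;0.0006 0.0011 -0.00002 0 0 -0.12",
)

```text
t: 28.9
position: [472.3, 53.4, 78.2]
orientation: [[0.854, -0.521, -0.005], [-0.521, -0.854, -0.003], [-0.002, 0.005, -1.0]]
wrist_force: [-11.6, -9.7, 2.4]
width: 18.0
```

```bash
python3 - <<'E'
from h import *
rel((579.9,-11.1));line('w11.png')
E
```

```text
t 28.9 p [472.32  53.39  78.22] F [-11.6  -9.7   2.4] along 125.4 lat 1.01 yaw -31.4 w 18.0
5 284 293 10
35 288 296 9
65 292 299 8
line [ 53   0  19  77 690] [1.300e-01 9.900e-01 2.922e+02 3.751e+01] angle 157.04
```

Call:
drive_tool(
  targets="0.0007 0.0011 -0.00002 0 0 -0.12;0.0007 0.0011 -0.00002 0 0 -0.12;0.0008 0.0011 -0.00002 0 0 -0.12;0.0007 0.0011 -0.00002 0 0 -0.12;0.0007 0.0011 -0.00002 0 0 -0.12",
)

```text
t: 29.45
position: [475.8, 59.0, 78.1]
orientation: [[0.825, -0.565, -0.005], [-0.565, -0.825, -0.003], [-0.003, 0.005, -1.0]]
wrist_force: [-11.1, -8.4, 2.6]
width: 17.8
```

```bash
python3 - <<'E'
from h import *
rel((579.9,-11.1));line('w12.png');s=status.get_state();print(s['ft_torque'].round(3))
E
```

```text
t 29.45 p [475.78  58.99  78.06] F [-11.1  -8.4   2.6] along 125.5 lat 0.99 yaw -34.4 w 17.8
5 284 293 10
35 288 296 9
65 292 300 9
line [ 53   0  19  77 688] [1.3000e-01 9.9000e-01 2.9229e+02 3.7510e+01] angle 154.06
[-1.57   1.564 -1.207]
```

Call:
drive_tool(
  targets="0.0008 0.0010 -0.00002 0 0 -0.12;0.0008 0.0011 -0.00002 0 0 -0.12;0.0007 0.0011 -0.00002 0 0 -0.12;0.0008 0.0010 -0.00002 0 0 -0.12;0.0008 0.0010 -0.00002 0 0 -0.12",
)

```text
t: 30.0
position: [479.6, 64.3, 77.8]
orientation: [[0.794, -0.607, -0.005], [-0.607, -0.794, -0.003], [-0.003, 0.005, -1.0]]
wrist_force: [-11.0, -8.5, 2.5]
width: 18.5
```

```bash
python3 - <<'E'
from h import *
rel((579.9,-11.1));line('w13.png');s=status.get_state();print(s['ft_torque'].round(3))
E
```

```text
t 30.0 p [479.59  64.27  77.85] F [-11.   -8.5   2.5] along 125.5 lat 1.04 yaw -37.4 w 18.5
5 284 293 10
35 288 296 9
65 292 300 9
line [ 53   0  19  78 696] [1.3000e-01 9.9000e-01 2.9223e+02 3.7650e+01] angle 151.1
[-1.523  1.623 -1.122]
```

```bash
python3 arc.py -98.6 76.8 -.6 35
```

```text
0.0008 0.0010 -0.00002 0 0 -0.12;0.0008 0.0010 -0.00002 0 0 -0.12;0.0009 0.0011 -0.00002 0 0 -0.12;0.0008 0.0010 -0.00002 0 0 -0.12;0.0009 0.0010 -0.00002 0 0 -0.12
0.0008 0.0009 -0.00002 0 0 -0.12;0.0009 0.0010 -0.00002 0 0 -0.12;0.0009 0.0010 -0.00002 0 0 -0.12;0.0009 0.0009 -0.00002 0 0 -0.12;0.0009 0.0010 -0.00002 0 0 -0.12
0.0009 0.0009 -0.00002 0 0 -0.12;0.0009 0.0010 -0.00002 0 0 -0.12;0.0009 0.0009 -0.00002 0 0 -0.12;0.0010 0.0009 -0.00002 0 0 -0.12;0.0009 0.0009 -0.00002 0 0 -0.12
0.0010 0.0009 -0.00002 0 0 -0.12;0.0010 0.0008 -0.00002 0 0 -0.12;0.0009 0.0009 -0.00002 0 0 -0.12;0.0010 0.0009 -0.00002 0 0 -0.12;0.0010 0.0008 -0.00002 0 0 -0.12
0.0010 0.0009 -0.00002 0 0 -0.12;0.0010 0.0008 -0.00002 0 0 -0.12;0.0011 0.0008 -0.00002 0 0 -0.12;0.0010 0.0008 -0.00002 0 0 -0.12;0.0010 0.0008 -0.00002 0 0 -0.12
0.0011 0.0008 -0.00002 0 0 -0.12;0.0010 0.0008 -0.00002 0 0 -0.12;0.0011 0.0007 -0.00002 0 0 -0.12;0.0011 0.0008 -0.00002 0 0 -0.12;0.0011 0.0007 -0.00002 0 0 -0.12
0.0010 0.0007 -0.00002 0 0 -0.12;0.0011 0.0008 -0.00002 0 0 -0.12;0.0011 0.0007 -0.00002 0 0 -0.12;0.0012 0.0007 -0.00002 0 0 -0.12;0.0011 0.0006 -0.00002 0 0 -0.12
```

Call:
drive_tool(
  targets="0.0008 0.0010 0 0 0 -0.12;0.0008 0.0010 0 0 0 -0.12;0.0009 0.0011 0 0 0 -0.12;0.0008 0.0010 0 0 0 -0.12;0.0009 0.0010 0 0 0 -0.12",
)

```text
t: 30.55
position: [483.6, 69.5, 77.8]
orientation: [[0.762, -0.648, -0.006], [-0.648, -0.762, -0.003], [-0.003, 0.006, -1.0]]
wrist_force: [-11.9, -8.1, 2.6]
width: 18.3
```

Call:
drive_tool(
  targets="0.0008 0.0009 0 0 0 -0.12;0.0009 0.0010 0 0 0 -0.12;0.0009 0.0010 0 0 0 -0.12;0.0009 0.0009 0 0 0 -0.12;0.0009 0.0010 0 0 0 -0.12",
)

```text
t: 31.05
position: [487.9, 74.4, 77.7]
orientation: [[0.727, -0.687, -0.006], [-0.687, -0.727, -0.002], [-0.003, 0.006, -1.0]]
wrist_force: [-12.5, -7.3, 2.8]
width: 17.9
```

Call:
drive_tool(
  targets="0.0009 0.0009 0 0 0 -0.12;0.0009 0.0010 0 0 0 -0.12;0.0009 0.0009 0 0 0 -0.12;0.0010 0.0009 0 0 0 -0.12;0.0009 0.0009 0 0 0 -0.12",
)

```text
t: 31.55
position: [492.4, 79.1, 77.6]
orientation: [[0.69, -0.724, -0.006], [-0.724, -0.69, -0.002], [-0.003, 0.006, -1.0]]
wrist_force: [-12.5, -6.5, 2.8]
width: 18.4
```

Call:
drive_tool(
  targets="0.0010 0.0009 0 0 0 -0.12;0.0010 0.0008 0 0 0 -0.12;0.0009 0.0009 0 0 0 -0.12;0.0010 0.0009 0 0 0 -0.12;0.0010 0.0008 0 0 0 -0.12",
)

```text
t: 32.05
position: [497.2, 83.6, 77.6]
orientation: [[0.651, -0.759, -0.007], [-0.759, -0.651, -0.002], [-0.003, 0.006, -1.0]]
wrist_force: [-14.7, -4.7, 2.8]
width: 18.2
```

Call:
drive_tool(
  targets="0.0010 0.0009 0 0 0 -0.12;0.0010 0.0008 0 0 0 -0.12;0.0011 0.0008 0 0 0 -0.12;0.0010 0.0008 0 0 0 -0.12;0.0010 0.0008 0 0 0 -0.12",
)

```text
t: 32.55
position: [502.2, 87.8, 77.5]
orientation: [[0.611, -0.792, -0.007], [-0.792, -0.611, -0.001], [-0.003, 0.006, -1.0]]
wrist_force: [-13.6, -5.3, 3.8]
width: 18.0
```

```bash
python3 - <<'E'
from h import *
rel((579.9,-11.1));line('w14.png')
E
```

```text
t 32.55 p [502.2   87.83  77.51] F [-13.6  -5.3   3.8] along 125.8 lat 1.13 yaw -52.37 w 18.0
5 284 293 10
35 288 296 9
65 292 300 9
line [ 53   0  19  78 700] [1.3000e-01 9.9000e-01 2.9229e+02 3.7560e+01] angle 136.28
```

Call:
drive_tool(
  targets="0.0011 0.0008 0 0 0 -0.126;0.0011 0.0008 0 0 0 -0.126;0.0012 0.0008 0 0 0 -0.126;0.0011 0.0008 0 0 0 -0.126;0.0012 0.0008 0 0 0 -0.126",
)

```text
t: 33.1
position: [507.7, 92.0, 77.4]
orientation: [[0.566, -0.824, -0.007], [-0.824, -0.566, -0.001], [-0.003, 0.007, -1.0]]
wrist_force: [-13.6, -3.8, 2.8]
width: 17.9
```

Call:
drive_tool(
  targets="0.0011 0.0008 0 0 0 -0.126;0.0012 0.0007 0 0 0 -0.126;0.0011 0.0007 0 0 0 -0.126;0.0012 0.0007 0 0 0 -0.126;0.0012 0.0007 0 0 0 -0.126",
)

```text
t: 33.6
position: [513.4, 95.8, 77.3]
orientation: [[0.52, -0.854, -0.008], [-0.854, -0.52, -0.001], [-0.003, 0.007, -1.0]]
wrist_force: [-14.7, -2.6, 2.6]
width: 18.3
```

```bash
python3 - <<'E'
from h import *
rel((579.9,-11.1));line('w15.png')
E
```

```text
t 33.6 p [513.43  95.84  77.35] F [-14.7  -2.6   2.6] along 125.9 lat 1.14 yaw -58.65 w 18.3
5 284 293 10
35 288 297 10
65 292 300 9
line [ 53   0  19  78 711] [1.3000e-01 9.9000e-01 2.9242e+02 3.7760e+01] angle 129.87
```

Call:
drive_tool(
  targets="-0.0024 -0.0017 0 0 0 0.245;-0.0024 -0.0017 0 0 0 0.245;-0.0024 -0.0016 0 0 0 0.245;-0.0024 -0.0016 0 0 0 0.245;-0.0024 -0.0016 0 0 0 0.245",
)

```text
t: 34.15
position: [504.2, 88.1, 78.6]
orientation: [[0.612, -0.791, 0.001], [-0.791, -0.612, 0.0], [0.0, -0.001, -1.0]]
wrist_force: [-0.3, -0.6, -1.5]
width: 18.0
```

```bash
python3 - <<'E'
from h import *
snap('wrist');snap('wrist');rel((579.9,-11.1));line('w16.png')
E
```

```text
t 34.25 p [504.43  88.01  78.91] F [ 0.5  1.  -1.4] along 124.6 lat -0.82 yaw -52.33 w 18.0
5 282 291 10
35 284 291 8
65 285 292 8
line [ 52   3  12  80 698] [4.0000e-02 1.0000e+00 2.8798e+02 4.1990e+01] angle 130.02
```

Call:
drive_tool(
  targets="-0.0031 0.0040 0 0 0 0;-0.0049 0.0063 0 0 0 0;-0.0055 0.0071 0 0 0 0;-0.0061 0.0079 0 0 0 0;-0.0061 0.0079 0 0 0 0",
)

```text
t: 34.8
position: [477.7, 122.0, 78.5]
orientation: [[0.611, -0.792, -0.0], [-0.792, -0.611, 0.0], [-0.0, 0.0, -1.0]]
wrist_force: [-0.1, 0.3, -0.4]
width: 18.0
```

Call:
drive_tool(
  targets="0 0 0.018 0 0 0;0 0 0.02 0 0 0;0 0 0.02 0 0 0;0 0 0.02 0 0 0;0 0 0.02 0 0 0",
)

```text
t: 35.3
position: [477.8, 121.7, 177.4]
orientation: [[0.611, -0.792, 0.0], [-0.792, -0.611, 0.0], [-0.0, -0.0, -1.0]]
wrist_force: [-0.3, -0.1, -0.8]
width: 18.4
```

Call:
drive_tool(
  targets="0.0031 0.0105 0 0 0 0.87;0.0031 0.0105 0 0 0 0.87;0.0031 0.0105 0 0 0 0.87;0.0031 0.0105 0 0 0 0.87;0.0031 0.0105 0 0 0 0.87",
)

```text
t: 35.8
position: [493.4, 174.6, 176.5]
orientation: [[0.862, -0.506, -0.0], [-0.506, -0.862, -0.0], [-0.0, 0.0, -1.0]]
wrist_force: [-0.1, -0.3, -1.0]
width: 18.2
```

Call:
drive_tool(
  targets="0.0031 0.0105 0 0 0 0.87;0.0031 0.0105 0 0 0 0.87;0.0031 0.0105 0 0 0 0.87;0.0031 0.0105 0 0 0 0.87;0.0031 0.0105 0 0 0 0.87",
)

```text
t: 36.3
position: [508.9, 227.1, 176.5]
orientation: [[0.989, -0.151, -0.0], [-0.151, -0.989, -0.0], [-0.0, 0.0, -1.0]]
wrist_force: [0.0, -0.8, -0.0]
width: 17.9
```

Call:
drive_tool(
  targets="0.0031 0.0105 0 0 0 0.87;0.0031 0.0105 0 0 0 0.87;0.0031 0.0105 0 0 0 0.87;0.0031 0.0105 0 0 0 0.87;0.0031 0.0105 0 0 0 0.87",
)

```text
t: 36.8
position: [524.3, 279.6, 176.4]
orientation: [[0.974, 0.226, -0.0], [0.226, -0.974, -0.0], [-0.0, 0.0, -1.0]]
wrist_force: [0.4, -0.2, -1.2]
width: 18.3
```

Call:
drive_tool(
  targets="0 0 0 0 0 0;0 0 0 0 0 0;0 0 0 0 0 0;0 0 0 0 0 0;0 0 0 0 0 0",
)

```text
t: 37.3
position: [524.8, 278.3, 176.6]
orientation: [[0.975, 0.222, 0.0], [0.222, -0.975, -0.0], [0.0, 0.0, -1.0]]
wrist_force: [0.8, 0.1, -1.2]
width: 18.0
```

```bash
python3 - <<'E'
from h import *
rel();a=snap('wrist','w17.png')
b=cv2.imread('pics/w3.png')
for im in (b,a):
    g=cv2.cvtColor(im,cv2.COLOR_BGR2GRAY)
    h=np.where(g[250,240:340]<60)[0]
    print('pin tip col285', g[14:36,285], 'handle front', [int(x) for x in g[204:222,285]])
cv2.imwrite('pics/cmp.png',np.hstack([b[:,200:400],a[:,80:480]]))
E
```

```text
t 37.3 p [524.81 278.28 176.64] F [ 0.8  0.1 -1.2] along -10.8 lat -293.7 yaw 12.82 w 18.0
pin tip col285 [ 97 103 108 110 112 115 121 122 127 141 149 155 159 163 164 166 169 171
 174 180 181 186] handle front [163, 165, 164, 163, 163, 163, 163, 163, 163, 164, 165, 163, 165, 164, 165, 162, 162, 68]
pin tip col285 [165 164 164 163 163 162 163 159 119 133 143 148 152 157 158 160 161 165
 168 172 175 180] handle front [160, 160, 159, 159, 160, 160, 158, 160, 158, 157, 160, 158, 159, 159, 157, 158, 158, 61]
```

View pics/cmp.png

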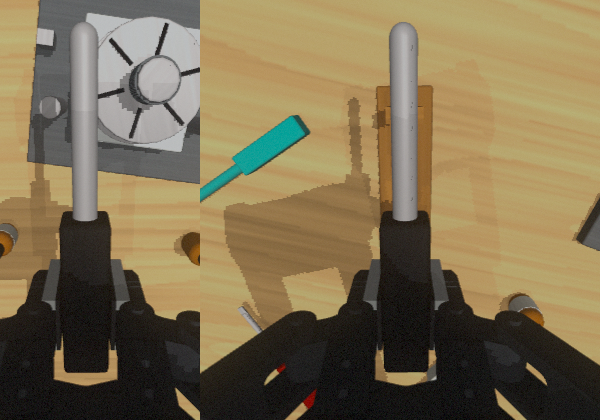

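Call:
drive_tool(
  targets="0 0 -0.02 0 0 0;0 0 -0.025 0 0 0;0 0 -0.025 0 0 0;0 0 -0.02 0 0 0;0 0 -0.01 0 0 0",
)

```text
t: 37.85
position: [523.9, 278.0, 74.3]
orientation: [[0.975, 0.222, -0.003], [0.222, -0.975, -0.001], [-0.003, 0.001, -1.0]]
wrist_force: [-0.9, 0.2, -0.9]
width: 18.3
```

Call:
drive_tool(
  targets="0 0 -0.008 0 0 0;0 0 -0.006 0 0 0;0 0 -0.006 0 0 0;0 0 -0.006 0 0 0;0 0 -0.005 0 0 0",
)

```text
t: 38.35
position: [525.0, 278.7, 45.4]
orientation: [[0.975, 0.223, 0.0], [0.223, -0.975, 0.0], [0.0, -0.0, -1.0]]
wrist_force: [-0.6, -0.4, -1.9]
width: 18.7
```

Call:
drive_tool(
  targets="0 0 -0.003 0 0 0;0 0 -0.003 0 0 0;0 0 -0.002 0 0 0;0 0 0 0 0 0;0 0 0 0 0 0",
)

```text
t: 38.85
position: [524.9, 278.6, 37.7]
orientation: [[0.975, 0.223, 0.0], [0.223, -0.975, 0.0], [0.0, 0.0, -1.0]]
wrist_force: [0.8, 0.0, -0.8]
width: 18.1
```

Call:
drive_tool(
  targets="0 0 -0.001 0 0 0;0 0 -0.001 0 0 0;0 0 0 0 0 0;0 0 0 0 0 0;0 0 0 0 0 0",
)

```text
t: 39.35
position: [524.8, 278.6, 35.5]
orientation: [[0.975, 0.223, 0.0], [0.223, -0.975, -0.0], [-0.0, 0.0, -1.0]]
wrist_force: [-0.4, -0.4, -0.7]
width: 18.2
```

Call:
drive_tool(
  targets="0 0 -0.0005 0 0 0;0 0 -0.0003 0 0 0;0 0 0 0 0 0;0 0 0 0 0 0;0 0 0 0 0 0",
)

```text
t: 39.85
position: [524.9, 278.6, 34.8]
orientation: [[0.975, 0.223, 0.0], [0.223, -0.975, -0.0], [0.0, 0.0, -1.0]]
wrist_force: [-0.3, -0.1, 0.2]
width: 17.9
```

Call:
drive_tool(
  targets="0 0 -0.0003 0 0 0;0 0 -0.0003 0 0 0;0 0 0 0 0 0;0 0 0 0 0 0;0 0 0 0 0 0",
)

```text
t: 40.35
position: [525.0, 278.7, 34.7]
orientation: [[0.975, 0.223, 0.0], [0.223, -0.975, 0.0], [0.0, -0.0, -1.0]]
wrist_force: [-3.2, -1.2, 5.1]
width: 18.2
```

Call:
drive_tool(
  targets="0 0 0 0 0 0;0 0 0 0 0 0;0 0 0 0 0 0;0 0 0 0 0 0;0 0 0 0 0 0",
  gripper=0.05,
)

```text
t: 40.85
position: [524.8, 278.6, 34.0]
orientation: [[0.975, 0.223, -0.0], [0.223, -0.975, -0.0], [-0.0, 0.0, -1.0]]
wrist_force: [-0.1, -0.5, 0.1]
width: 50.2
```

Call:
drive_tool(
  targets="0 0 0.005 0 0 0;0 0 0.015 0 0 0;0 0 0.02 0 0 0;0 0 0.025 0 0 0;0 0 0.025 0 0 0",
)

```text
t: 41.35
position: [524.9, 278.7, 126.5]
orientation: [[0.975, 0.223, 0.001], [0.223, -0.975, 0.0], [0.001, -0.0, -1.0]]
wrist_force: [-0.6, 1.1, -0.0]
width: 50.0
```

Call:
drive_tool(
  targets="-0.008 -0.002 0.02 0 0 -0.08;-0.008 -0.002 0.02 0 0 -0.08;-0.008 -0.002 0.02 0 0 -0.08;-0.008 -0.002 0.02 0 0 -0.08;-0.007 -0.002 0.012 0 0 -0.08",
)

```text
t: 41.85
position: [485.9, 268.7, 219.5]
orientation: [[0.982, 0.188, 0.004], [0.188, -0.982, 0.002], [0.004, -0.001, -1.0]]
wrist_force: [-0.5, 0.1, 0.8]
width: 50.0
```

Call:
drive_tool(
  targets="0 0 0 0 0 0;0 0 0 0 0 0;0 0 0 0 0 0;0 0 0 0 0 0;0 0 0 0 0 0",
)

```text
t: 42.35
position: [485.8, 268.5, 215.3]
orientation: [[0.982, 0.189, -0.001], [0.189, -0.982, -0.001], [-0.001, 0.0, -1.0]]
wrist_force: [0.0, 0.1, 0.0]
width: 50.0
```

```bash
python3 - <<'E'
from h import *
rel();a=snap('wrist','w18.png');b=cv2.imread('pics/w2.png')
t=snap('top','top2.png')
cv2.imwrite('pics/end.png',np.hstack([b[:,200:400],a[:,200:400],t[100:310].repeat(2,0)[:,100:400]]))
E
```

```text
t 42.35 p [485.75 268.52 215.26] F [0.  0.1 0. ] along 39.4 lat -291.67 yaw 10.87 w 50.0
```

View pics/end.png

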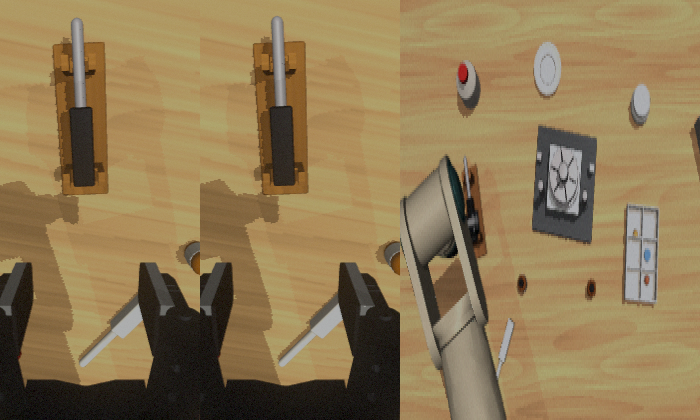

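```bash
python3 -c "
from h import *
print(r.close_job())"
```

```text
the job is handed in; nothing more can be done
None
```

I tightened the collar with the tommy bar and laid the bar back in its cradle. The job is handed in at about 42 s on the robot's clock, and it reported no verdict.

**Turning:** I turned the collar clockwise in two strokes through neighbouring holes. The first was about 100° and free. On the second the handle force rose from about 2 N to a steady 14 N or so.

**Amount past stiff:** From the mark line in the wrist pictures, the collar went stiff at about 158.7°. I stopped at 129.9°, and it read 130.0° once the bar was unloaded. That is about 28.8° of turn, just under half a hole spacing. The point where it went stiff is worked out from the force rise and could be about 1° off, because the pin shifted within the hole's play at that moment.

**Forces:** The steady 14 N is a little above the 5 to 12 N stated. I take the excess to be pin friction and the moment from the grip. The highest force I read was about 15 N while turning and 5 N when setting the bar down.

**Last checks:** The final pictures show the bar lying in both saddles within 1–2 mm of where it started. The bottles, tray, dish, jar and press in view look unmoved. The arm was clear, the gripper was open and the wrist force read 0 N.

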